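Load a channel bracket into the inclined drilling fixture and clamp it

TASK

Throw the fixture's toggle clamp open, lay the long channel bracket on the sloping nest with its bolt-free end towards the clamp, and push it home until it bears on both stop pins of the lower side and on the end stop. Then bring the clamp handle fully down so that the foot holds the channel's floor, let go, and leave the other parts where they lie.

Things in the scene. Friction and masses are not known exactly. Their poses are not given: they have to be found in the camera images.
- long_channel: Work piece: the longer of two loose bent-steel channels, 160 mm long (y), 40 mm wide over the walls (x), 31 mm high; floor and walls 4 mm; about 0.46 kg; lies open side up. Origin: centre of the underside, z up. Grasp it across the walls (40 mm) near the middle, best y = 0 to 15 mm. Wall ends are bevelled: walls reach y = -73 to 76 mm at the bottom, -61 to 50 at the top; floor -80 to 80.
- cross_bolt (a point): Bolt through both walls of the long channel at its y = -33 mm, 17 mm up; head and nut stand out 7 mm from the walls, shank about 8 mm. It marks the bolt end (-y).
- bolt_free_end (a point): Middle of the floor's edge at the long channel's bolt-free end (its y = +80 mm), 2 mm above the underside.
- nest: Fixed sloping nest, tilted 30 degrees: x points up the slope away from the robot, y runs level towards the clamp, z is square to the floor. Origin: on the floor, where the channel's origin lies when home; then the axes of both are parallel. Floor: x -50 to 64 mm, y -104 to 56 mm, 14 mm thick; the clamp's base carries on flush, x -25 to 25, y 56 to 161. Nothing stands at the -y end.
- pin_near (a point): Centre of the top of the stop pin nearer the clamp, on the lower side of the nest: 16 mm thick, 13 mm high, at nest x = -28, y = 45 mm. Its upper side (x = -20) touches the lower wall of the channel when home.
- pin_far (a point): The same for the other stop pin, 16 mm thick, 13 mm high, at nest x = -28, y = -62 mm.
- swarf_guard (a point): Middle of the top of the sheet-metal swarf guard, a low fixed wall behind the nest: its face, which looks down the slope, is at nest x = 64 mm, from y = -101 to 48 mm, 38 mm high. It leaves 44 mm beside the upper wall of the channel when home.
- end_stop (a point): Middle of the upper edge of the end stop's face, which looks to the nest's -y: at y = 80 mm, 10 mm above the floor; the bar is 44 mm wide and 8 mm thick. The edge of the floor's bolt-free end touches it when home.
- clamp_lever (a joint): Toggle lever angle, rad: 0 = down on the bare base, 1.6 = fully open, handle square to the nest floor. Starts between 0 and 0.3; stays where it is left (friction 0.05 N m). The hinge runs along the nest's x; opening swings the handle up and over towards the nest's +y. Firmly down on the channel's 4 mm floor it reads about 0.08.
- handle_grip (a point): Point in the middle of the red handle, 15 mm from its free end; moves with the lever. Handle 60 mm long, 13 mm wide (along nest x), 9 mm thick. With the lever at 0: nest x 0, y 2, z 52.5 mm, handle along y, free end to -y, over the channel's place. The lever's foot, 19 mm across, 46 mm from the hinge, then stands at nest y = 58 mm.
- clamp_pivot (a point): Hinge point of the lever, fixed: nest x 0, y 104, z 19 mm. The clamp's two side plates (22 mm over both) stand from y = 90 to 136 mm, up to z = 30 mm.
- short_channel: Bystander, loose: the shorter channel, 110 mm long (y), 40 mm wide (54 over its bolt), 31 mm high, with a white nylon pad inside. Origin: centre of the underside.
- split_clamp: Bystander, loose: split steel clamp block with a cross pin, 76 x 80 mm, 56 mm high. Origin: centre of the underside.
- angle_bracket: Bystander, loose: slotted angle bracket with a dark block on its foot, 90 x 55 mm, upright plate 100 mm high. Origin: centre of the underside.

How it is judged:
By the outcome, as a careful person would: the job done as asked, in the order asked, and still so for the second after the job is handed in, with the robot touching nothing.
It also fails if it takes over 72 s, if anything falls off the work surface, if the arm or the gripper's body presses on something with over 40 N, if the wrist force passes 120 N, or if a joint passes its speed limit or range.

ROBOT

A 7-joint arm with a two-finger parallel gripper is mounted at the origin on a cart in front of the work surface, level with it; the furniture and walls round the work are solid. World frame = base frame: x ahead of the robot, y to its left, z up, the work surface at z = 0. Lengths are in m, angles in rad, forces in N, time in s.
With the tool pointing down it reaches from about 0.35 to 0.9 m from the base axis. Payload 19.9 kg.
Tool frame: the origin (TCP) lies at the very end of the fingers, on their centre line; the grasp point (between the pads) lies 19 mm behind it (env.grip_point_offset is the distance from the TCP to the grasp point, in m); z points along the fingers, y is the direction in which the jaws open and shut (so a half turn about z gives the same grasp; the last joint's range is limited). The gripper opens to 94 mm and grips with 3 to 60 N. Pads are 16 mm wide; open, the fingers measure 119 mm over their backs; the gripper's body (75 mm by 177 mm) begins 78 mm behind the grasp point.
Start: joints at [1.117, 0.417, -0.01, 1.614, 0.005, 1.111, -0.053], TCP at [0.25, -0.573, 0.167] pointing down, gripper open.
Joint ranges: [-2.81, 2.81], [-0.39, 2.02], [-1.27, 1.25], [0.06, 2.57], [-1.19, 4.33], [0.19, 2], [-2.82, 2.82]. Speed limits (rad/s): [1.89, 1.89, 2.39, 2.39, 3.01, 3.01, 3.01].

INTERFACE

Orientations are given as a rotation vector (axis times angle).
In Python, from bench import env gives the robot as it stands. The module is installed in compiled form; this text tells all that it offers.
- The arm moves only by the shell command python3 -m inch 'ROWS'. ROWS is text: rows parted by semicolons, each of 5 numbers parted by spaces: the opening, from 0 (shut) to 1 (fully open), then the shift along the tool's x, y, z in m, then the turn about the tool's z in degrees. A call has 1 to 10 rows; each row is the pose to reach, as a shift and turn from the pose commanded when the call began, along the tool's axes at that moment; what a row does not reach only later rows make up. A row lasts 1/8 s, in which the tool goes at most 62.5 mm and 10.7 degrees, less where a joint would pass 70% of its speed; a pose out of reach is approached as far as the arm can. A call with a gripper value outside its range is refused whole. The fingers move at their own pace and stop on an object; the grip force is fixed at half the most. Time passes only in rows, so rows that repeat a pose let the fingers close. It gives the time, the measured TCP pose, the force and the opening at its end, in the units of the state.
- env.sense(): the state, without advancing time (a new reading comes with each control period).
- env.grab_frame(name): name is "side" or "top" or "wrist"; returns the picture (480x640x3 uint8, red, green, blue); there is no depth.
- env.calibration(name): a dict with "mtx" (3x3 intrinsics, pixels), "eye" and "rotation" of the camera in the world. Camera axes: x right, y down, z forward; pixel columns grow to the right and rows downward; lengths in m; the calibration is good to about 2 mm. The wrist camera is an equidistant fisheye: a pixel r from the principal point sees the ray r / f radians off the axis. A picture is of the moment at which its call begins: read the wrist's pose just before it. calibration takes no time and is no camera call; for the wrist camera it gives the pose at the moment of the call.
- env.job_done(): hands the job in, once; it reports no verdict.
Trained networks look in the newest picture that a camera, given by its name, has taken for a name from the list of things; names that differ only in an ending like _2 or _b are one class to them, and where a whole thing is asked for, a point or a joint stands for the part that bears it (a point fixed in the world has none). Each returns a list of dicts, best first, with "conf" (0 to 1); they miss things now and then, are a little off and sometimes report something else, mostly with a low value. They report only what shows in the picture. A call takes as long as a camera call.
- env.search_frame(camera, thing): "point" ([x, y, z] in m, in world coordinates, good to about 4 mm: the middle of the surface that is visible of it).
- env.outline_of(camera, thing): "mask" (480x640 bool, what is visible of it).
- env.tip_of(camera, thing): "point" ([x, y, z] in m, in world coordinates, good to about 4 mm: a listed point, or the origin of a listed thing).
The state is a dict: "clock": time; "qpos": joint angles; "qvel": joint speeds; "effort": joint torques, N m; "eef_pos": TCP position; "ee_rot": TCP orientation; "ft_force": force on the tool from outside, world axes, zero at the start; "ft_torque": the same for the moment, N m; "width": opening from 0.0 (shut) to 1.0 (fully open).
Only numpy, scipy, OpenCV 4.12 (cv2) and the standard library are available. Lean on these libraries where they do the work, as an engineer would, in place of code of your own. Each camera call takes 0.05 s, during which the arm holds its last target.

## Working session

There is one attempt and no reset: what is moved stays moved. The work goes in short steps, Python scripts to look and compute and a shell command to move; the robot and the scene stay as the last step left them, time stands still between calls to the robot, and variables do not carry over. Pictures are saved under pics/ and viewed, and the job is handed in when it is done.

```bash
mkdir -p pics; ls
python3 - <<'E'
from bench import env
import cv2,numpy as np
s=env.sense();print({k:np.round(v,3) for k,v in s.items()})
for c in("side","top","wrist"):
    im=env.grab_frame(c);cv2.imwrite(f"pics/{c}0.png",im[:,:,::-1])
    k=env.calibration(c);print(c,{a:np.round(b,4).tolist() if not isinstance(b,str) else b for a,b in k.items()})
E
```

```text
pics
{'clock': np.float64(0.0), 'qpos': array([ 1.117,  0.418, -0.01 ,  1.614,  0.005,  1.111, -0.053]), 'qvel': array([ 0.002, -0.001,  0.002,  0.001, -0.   , -0.001,  0.002]), 'effort': array([-1.0000e-03, -8.5125e+01,  6.3800e-01, -4.2598e+01, -4.9000e-02,
        1.9000e-02,  0.0000e+00]), 'eef_pos': array([ 0.25 , -0.572,  0.166]), 'ee_rot': array([-3.074e+00, -6.420e-01,  1.000e-03]), 'ft_force': array([ 0.529, -0.741, -0.091]), 'ft_torque': array([-0.032, -0.022,  0.014]), 'width': np.float64(1.001)}
side {'mtx': [[445.8716, 0.0, 311.8957], [0.0, 445.8716, 239.7303], [0.0, 0.0, 1.0]], 'eye': [0.5014, 0.8316, 0.8714], 'rotation': [0.0336, -2.8496, 1.2851]}
top {'mtx': [[492.4998, 0.0, 316.5706], [0.0, 492.4998, 238.3859], [0.0, 0.0, 1.0]], 'eye': [0.3124, -0.0121, 1.2082], 'rotation': [-2.1718, 2.116, -0.1924]}
wrist {'mtx': [[371.6483, 0.0, 319.2056], [0.0, 371.6483, 242.1015], [0.0, 0.0, 1.0]], 'eye': [0.3113, -0.5451, 0.3836], 'rotation': [2.4627, -1.6098, -0.1887]}
```

View pics/top0.png

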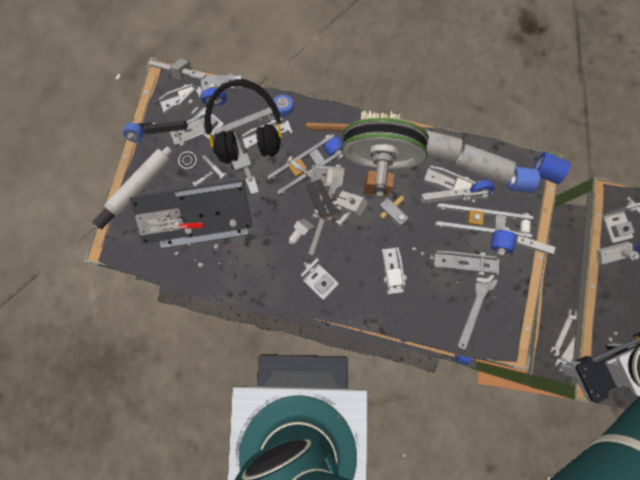

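View pics/side0.png

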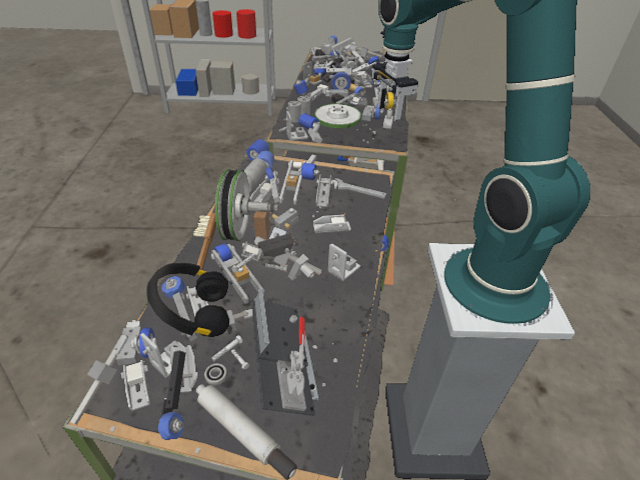

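View pics/wrist0.png

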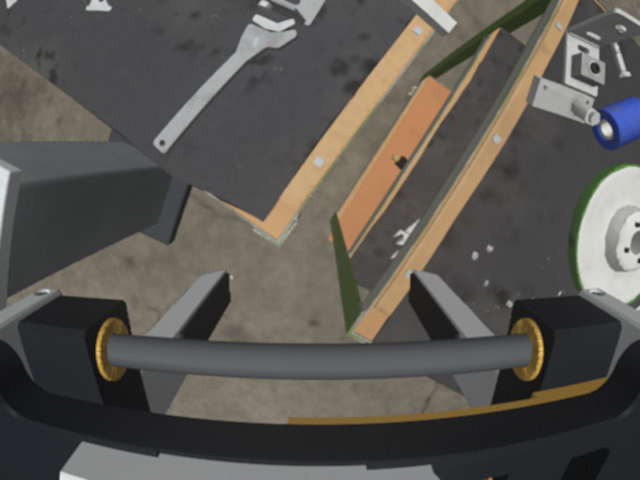

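Run:
```python
from bench import env
import numpy as np
for c in("side","top"):
  for t in "long_channel cross_bolt bolt_free_end nest pin_near pin_far swarf_guard end_stop handle_grip clamp_pivot short_channel split_clamp angle_bracket".split():
    r=env.tip_of(c,t)
    print(c,t,[(round(float(d['conf']),2),np.round(d['point'],4).tolist()) for d in r[:2]])
print(env.sense()['clock'])
```

```text
side long_channel [(0.86, [0.458, -0.4025, 0.0002])]
side cross_bolt [(0.56, [0.4562, -0.4316, 0.0186])]
side bolt_free_end [(0.6, [0.4675, -0.3207, 0.0053])]
side nest [(0.96, [0.5553, 0.2425, 0.0538]), (0.67, [0.5327, 0.3138, 0.0598])]
side pin_near [(0.73, [0.4403, -0.2195, 0.0]), (0.58, [0.5138, 0.2811, 0.0474])]
side pin_far [(0.43, [0.41, -0.0324, -0.0015])]
side swarf_guard [(0.84, [0.5945, 0.2215, 0.1174])]
side end_stop [(0.64, [0.5375, 0.3146, 0.0596])]
side handle_grip [(0.69, [0.5184, 0.2352, 0.1097])]
side clamp_pivot [(0.94, [0.525, 0.3404, 0.0632]), (0.58, [0.5522, 0.2408, 0.053])]
side short_channel [(0.94, [0.4391, -0.2189, 0.0025])]
side split_clamp [(0.9, [0.5801, -0.221, -0.006])]
side angle_bracket [(0.74, [0.4076, -0.0297, 0.0041]), (0.28, [0.5119, 0.2771, 0.048])]
top long_channel [(0.82, [0.4623, -0.4019, 0.0025])]
top cross_bolt [(0.57, [0.4613, -0.4359, 0.0142])]
top bolt_free_end [(0.94, [0.4645, -0.3229, 0.0042])]
top nest [(0.97, [0.5486, 0.2371, 0.0528])]
top pin_near [(0.81, [0.5137, 0.2787, 0.0493]), (0.35, [0.5311, 0.3156, 0.0621])]
top pin_far [(0.76, [0.5334, 0.1659, 0.0496])]
top swarf_guard [(0.82, [0.5924, 0.2149, 0.1154])]
top end_stop [(0.61, [0.532, 0.3191, 0.0646]), (0.51, [0.4688, -0.3232, 0.0049])]
top handle_grip [(0.71, [0.5155, 0.2372, 0.1172])]
top clamp_pivot [(0.68, [0.4384, -0.2206, -0.0019]), (0.59, [0.521, 0.3385, 0.0653])]
top short_channel [(0.94, [0.4362, -0.2224, -0.0009])]
top split_clamp [(0.86, [0.578, -0.2196, -0.0007])]
top angle_bracket [(0.66, [0.41, -0.0346, 0.0022])]
1.45
```

The top view shows the nest and clamp at left (handle red, ~190,225). The long channel is at right (~467,262), bolt-free end towards the nest. The short channel is at (393,270). Next I'll fit the frames.

```bash
cat > h.py <<'E'
import numpy as np
from scipy.spatial.transform import Rotation as R
def nestR(yaw): # yaw of nest y from world y (ccw)
    return R.from_euler('z',yaw)*R.from_euler('y',-np.pi/6)
def load(): 
    d=np.load('nest.npz'); return nestR(float(d['yaw'])),d['o']
def n2w(p):
    r,o=load(); return r.apply(p)+o
def w2n(p):
    r,o=load(); return r.inv().apply(np.asarray(p)-o)
def grip(th,dy=0): # handle grip in nest frame; dy along handle toward free end
    v=np.array([-102-dy,33.5]);c,s=np.cos(th),np.sin(th)
    return np.array([0,104+c*v[0]+s*v[1],19-s*v[0]+c*v[1]])/1000
def toolmove(p): # world target -> shift in tool axes
    from bench import env
    s=env.sense(); return R.from_rotvec(s['ee_rot']).inv().apply(np.asarray(p)-s['eef_pos'])
E
python3 - <<'E'
import numpy as np
from h import *
from scipy.optimize import least_squares
M={'nest':[0,0,0],'pn':[-28,45,13],'pf':[-28,-62,13],'sg':[64,-26.5,38],'es':[0,80,10],'cp':[0,104,19]}
obs=[('nest',[0.5553,0.2425,0.0538]),('sg',[0.5945,0.2215,0.1174]),('es',[0.5375,0.3146,0.0596]),('cp',[0.525,0.3404,0.0632]),('pn',[0.5138,0.2811,0.0474]),
('nest',[0.5486,0.2371,0.0528]),('pn',[0.5137,0.2787,0.0493]),('pf',[0.5334,0.1659,0.0496]),('sg',[0.5924,0.2149,0.1154]),('es',[0.532,0.3191,0.0646]),('cp',[0.521,0.3385,0.0653])]
A=np.array([M[a] for a,_ in obs])/1000;B=np.array([b for _,b in obs])
f=lambda q:((nestR(q[0]).apply(A)+q[1:]-B)*1000).ravel()
s=least_squares(f,[.17,.55,.24,.05],loss='soft_l1',f_scale=3)
print(s.x);print(np.round(f(s.x).reshape(-1,3),1))
np.savez('nest.npz',yaw=s.x[0],o=s.x[1:])
for g in([0.5184,0.2352,0.1097],[0.5155,0.2372,0.1172]):print('handle nest',w2n(g)*1000)
for th in(0,.1,.2,.3):print(th,grip(th)*1000, n2w(grip(th)))
E
```

```text
[0.18055931 0.55236943 0.23900766 0.05157117]
[[-2.9 -3.5 -2.2]
 [-1.5 -2.  -0.9]
 [-4.4  2.2  0.6]
 [-0.7 -0.8  4.8]
 [ 0.2 -3.3  1.4]
 [ 3.8  1.9 -1.2]
 [ 0.3 -0.9 -0.5]
 [-0.1  6.6 -0.8]
 [ 0.6  4.6  1.1]
 [ 1.1 -2.3 -4.4]
 [ 3.3  1.1  2.7]]
handle nest [-0.46789908  2.35446611 67.3915306 ]
handle nest [ 1.12249663  4.8427344  75.13356924]
0 [ 0.   2.  52.5] [0.526187   0.23626117 0.09703751]
0.1 [ 0.          5.8539946  62.51564803] [0.52056849 0.23915321 0.10571131]
0.2 [ 0.         10.68863164 72.0965021 ] [0.51498773 0.24304899 0.11400857]
0.3 [ 0.         16.45560503 81.14683347] [0.5095005  0.24790958 0.12184639]
```

Run:
```python
from bench import env
from h import *
s=env.sense();r=R.from_rotvec(s['ee_rot']);print(r.as_matrix().round(3))
print(toolmove([.48,-.15,.30]),toolmove([.46,.2,.30]))
yaw=.18056
for tgt in (np.array([np.cos(yaw),np.sin(yaw),0]),-np.array([np.cos(yaw),np.sin(yaw),0])):
    v=r.inv().apply(tgt);print('turn deg',np.degrees(np.arctan2(-v[0],v[1])))
```

```text
[[ 0.916  0.4   -0.   ]
 [ 0.4   -0.916  0.   ]
 [-0.    -0.    -1.   ]]
[ 0.3798326  -0.29537543 -0.1330534 ] [ 0.5016085  -0.62411641 -0.13303606]
turn deg -76.74863925462155
turn deg 103.25136074537845
```

```bash
python3 -m inch '1 0 0 -0.06 0;1 0.02 0 -0.12 -5;1 0.08 -0.04 -0.133 -12;1 0.13 -0.08 -0.133 -20;1 0.18 -0.12 -0.133 -28;1 0.23 -0.16 -0.133 -36;1 0.28 -0.2 -0.133 -44;1 0.32 -0.24 -0.133 -52;1 0.36 -0.28 -0.133 -60;1 0.38 -0.3 -0.133 -66'
python3 - <<'E'
from h import *
from bench import env
s=env.sense();print(R.from_rotvec(s['ee_rot']).as_matrix().round(3),s['qpos'].round(2))
print(toolmove([.43,.21,.30]))
E
```

```text
clock: 2.7
eef_pos: [0.4791, -0.1427, 0.3003]
ee_rot: [2.221, 2.221, 0.001]
ft_force: [0.4, -1.4, 0.6]
width: 0.999
[[-0.     1.     0.001]
 [ 1.     0.    -0.   ]
 [-0.     0.001 -1.   ]] [ 0.65  0.11 -0.46  1.72  0.05  1.32  0.18]
[ 3.52719724e-01 -4.90639358e-02  2.13478696e-04]
```

```bash
python3 -m inch '0.5 0.06 -0.01 0 -2;0.5 0.12 -0.02 0 -4;0.5 0.18 -0.03 0 -6;0.5 0.24 -0.04 0 -8;0.5 0.30 -0.05 0 -10;0.5 0.35 -0.05 0 -10.3;0.5 0.35 -0.05 0 -10.3'
python3 - <<'E'
from h import *
from bench import env
import cv2
s=env.sense();print(s['qpos'].round(2), s['width'])
im=env.grab_frame('wrist');cv2.imwrite('pics/w1.png',im[:,:,::-1])
env.grab_frame('top');env.grab_frame('side')
for c in('wrist','top','side'):
  for t in "nest pin_near pin_far swarf_guard end_stop clamp_pivot handle_grip".split():
    r=env.tip_of(c,t)
    print(c,t,[(round(float(d['conf']),2),np.round(d['point'],4).tolist(),(w2n(d['point'])*1000).round(1).tolist()) for d in r[:2] if d['conf']>.3])
E
```

```text
clock: 3.58
eef_pos: [0.4302, 0.2076, 0.3]
ee_rot: [-2.015, -2.409, -0.001]
ft_force: [0.0, -1.2, 0.2]
width: 0.498
[ 0.26  0.09 -0.81  1.76  0.06  1.32 -0.39] 0.49820872016249496
wrist nest [(0.77, [0.5557, 0.2409, 0.0483], [1.5, 1.3, -4.6])]
wrist pin_near [(0.73, [0.513, 0.2778, 0.0468], [-29.9, 45.2, 11.7]), (0.6, [0.5174, 0.2425, 0.1183], [4.1, 9.7, 74.7])]
wrist pin_far [(0.57, [0.5334, 0.1705, 0.0534], [-25.9, -64.0, 17.1])]
wrist swarf_guard [(0.62, [0.5919, 0.2176, 0.1156], [62.4, -28.2, 37.9])]
wrist end_stop [(0.94, [0.5329, 0.3187, 0.0635], [1.8, 81.9, 12.8])]
wrist clamp_pivot [(0.96, [0.5209, 0.3367, 0.0634], [-5.7, 101.8, 17.0])]
wrist handle_grip [(0.92, [0.5159, 0.2457, 0.1181], [3.2, 13.1, 75.0])]
top nest [(0.64, [0.5493, 0.2348, 0.0502], [-4.0, -3.6, 0.7])]
top pin_near [(0.63, [0.5134, 0.276, 0.046], [-30.2, 43.4, 11.0])]
top pin_far [(0.82, [0.5318, 0.1678, 0.0479], [-30.4, -66.4, 13.3])]
top swarf_guard []
top end_stop []
top clamp_pivot []
top handle_grip [(0.38, [0.5149, 0.238, 0.1151], [-0.3, 5.7, 73.5])]
side nest [(0.81, [0.5526, 0.2391, 0.0537], [1.3, 0.0, 1.7])]
side pin_near [(0.7, [0.5112, 0.2808, 0.0496], [-29.6, 48.5, 14.8])]
side pin_far []
side swarf_guard [(0.73, [0.5947, 0.2198, 0.1168], [65.7, -26.5, 37.4])]
side end_stop [(0.94, [0.5327, 0.3161, 0.0578], [-1.7, 79.4, 8.1])]
side clamp_pivot [(0.75, [0.5219, 0.3388, 0.0646], [-3.9, 103.6, 17.3])]
side handle_grip [(0.63, [0.5134, 0.2377, 0.1096], [-4.4, 5.7, 69.5]), (0.6, [0.5323, 0.1689, 0.0484], [-29.6, -65.4, 13.4])]
```

View pics/w1.png

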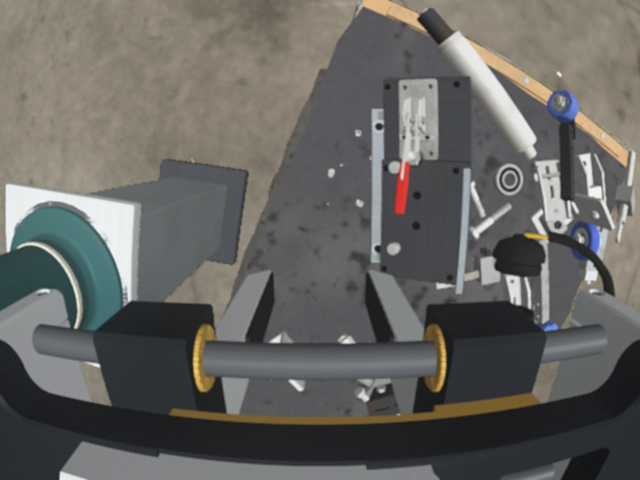

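Run:
```python
from h import *
from scipy.optimize import least_squares
M={'nest':[0,0,0],'pn':[-28,45,13],'pf':[-28,-62,13],'sg':[64,-26.5,38],'es':[0,80,10],'cp':[0,104,19]}
obs=[('nest',[0.5553,0.2425,0.0538]),('sg',[0.5945,0.2215,0.1174]),('es',[0.5375,0.3146,0.0596]),('cp',[0.525,0.3404,0.0632]),('pn',[0.5138,0.2811,0.0474]),
('nest',[0.5486,0.2371,0.0528]),('pn',[0.5137,0.2787,0.0493]),('pf',[0.5334,0.1659,0.0496]),('sg',[0.5924,0.2149,0.1154]),('es',[0.532,0.3191,0.0646]),('cp',[0.521,0.3385,0.0653]),
('nest',[0.5557,0.2409,0.0483]),('pn',[0.513,0.2778,0.0468]),('pf',[0.5334,0.1705,0.0534]),('sg',[0.5919,0.2176,0.1156]),('es',[0.5329,0.3187,0.0635]),('cp',[0.5209,0.3367,0.0634]),
('nest',[0.5493,0.2348,0.0502]),('pn',[0.5134,0.276,0.046]),('pf',[0.5318,0.1678,0.0479]),('nest',[0.5526,0.2391,0.0537]),('pn',[0.5112,0.2808,0.0496]),('sg',[0.5947,0.2198,0.1168]),('es',[0.5327,0.3161,0.0578]),('cp',[0.5219,0.3388,0.0646])]
A=np.array([M[a] for a,_ in obs])/1000;B=np.array([b for _,b in obs])
f=lambda q:((nestR(q[0]).apply(A)+q[1:]-B)*1000).ravel()
s=least_squares(f,[.17,.55,.24,.05],loss='soft_l1',f_scale=3)
print(s.x, np.sqrt(np.mean(f(s.x)**2)))
np.savez('nest.npz',yaw=s.x[0],o=s.x[1:])
H=np.array([[0.5184,0.2352,0.1097],[0.5155,0.2372,0.1172],[0.5159,0.2457,0.1181],[.5149,.238,.1151],[.5134,.2377,.1096]])
print((w2n(H)*1000).round(1))
g=least_squares(lambda t:((w2n(H)-grip(t[0]))*1000).ravel(),[.1],loss='soft_l1',f_scale=3).x[0]
print('theta',g)
h=n2w(grip(g));print(h)
from bench import env
print(toolmove([.43,.21,.3]))
print('over',toolmove(h+[0,0,.06]),'grip',toolmove(h-[0,0,.012]))
for t in (g+.1,g+.2,g+.35,g+.5): print(t,'grip',toolmove(n2w(grip(t))-[0,0,.012]))
```

```text
[0.18574966 0.55198297 0.23855556 0.05103499] 2.426641649755882
[[ 0.2  2.9 67.6]
 [ 1.8  5.4 75.4]
 [ 4.  13.7 75.2]
 [ 0.4  6.3 73.8]
 [-3.7  6.3 69.8]]
theta 0.18494868117246538
[0.51541952 0.24175805 0.11225093]
[ 5.42378617e-03  1.30472961e-04 -3.89115493e-05]
over [0.02201623 0.08974336 0.12770738] grip [0.02200993 0.08974676 0.19970738]
0.2849486811724654 grip [0.02758081 0.08510546 0.19179598]
0.3849486811724654 grip [0.03403949 0.08075651 0.18441095]
0.5349486811724653 grip [0.04524868 0.0748754  0.17448013]
0.6849486811724654 grip [0.05805654 0.06988114 0.16612125]
```

```bash
python3 -m inch '0.45 0.01 0.05 0.04 0;0.45 0.022 0.09 0.09 0;0.45 0.022 0.09 0.14 0;0.45 0.022 0.09 0.17 0;0.45 0.022 0.09 0.197 0;0.45 0.022 0.09 0.2 0'
python3 - <<'E'
from h import *
from bench import env
import cv2
im=env.grab_frame('wrist');cv2.imwrite('pics/w2.png',im[:,:,::-1])
E
```

```text
clock: 5.52
eef_pos: [0.5148, 0.2414, 0.0986]
ee_rot: [-2.02, -2.404, 0.004]
ft_force: [1.1, 0.1, 0.5]
width: 0.446
```

View pics/w2.png

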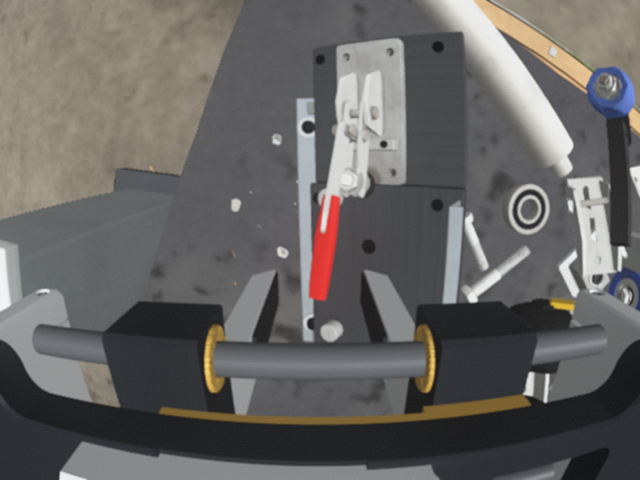

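```bash
cat >> h.py <<'E'
def proj(c,P,cal=None):
    from bench import env
    k=cal or env.calibration(c);P=np.atleast_2d(P)
    q=R.from_rotvec(k['rotation']).inv().apply(P-np.asarray(k['eye']));m=np.asarray(k['mtx'])
    if c=='wrist':
        rr=np.hypot(q[:,0],q[:,1]);a=np.arctan2(rr,q[:,2]);x=q[:,0]/rr*a;y=q[:,1]/rr*a
    else: x=q[:,0]/q[:,2];y=q[:,1]/q[:,2]
    return np.c_[m[0,0]*x+m[0,2],m[1,1]*y+m[1,2]]
E
python3 - <<'E'
from h import *
from bench import env
s=env.sense();print('tcp',proj('wrist',s['eef_pos']))
for t in(.1,.15,.2,.25,.3):print(t,'free',proj('wrist',n2w(grip(t,15))).round(),'base',proj('wrist',n2w(grip(t,-45))).round())
print('pins',proj('wrist',n2w(np.array([[-28,45,13],[-28,-62,13]])/1000)))
E
```

```text
tcp [[317.95824636 267.44083592]]
0.1 free [[324. 300.]] base [[328. 201.]]
0.15 free [[319. 300.]] base [[326. 198.]]
0.2 free [[315. 299.]] base [[324. 195.]]
0.25 free [[310. 297.]] base [[322. 191.]]
0.3 free [[305. 295.]] base [[319. 187.]]
pins [[324.1645776  200.08418271]
 [325.26670588 333.59518047]]
```

```bash
python3 -m inch '0.1 0 0 0 0;0.1 0 0 0 0;0.1 0 0 0 0;0.1 0 0 0 0;0.1 0.003 -0.002 -0.004 0;0.1 0.0056 -0.0046 -0.008 0'
python3 -m inch '0.1 0.003 -0.002 -0.004 0;0.1 0.006 -0.004 -0.007 0;0.1 0.012 -0.007 -0.012 0;0.1 0.018 -0.01 -0.017 0;0.1 0.024 -0.013 -0.022 0;0.1 0.030 -0.015 -0.026 0'
python3 - <<'E'
from h import *
from bench import env
import cv2
im=env.grab_frame('wrist');cv2.imwrite('pics/w3.png',im[:,:,::-1])
E
```

```text
clock: 6.32
eef_pos: [0.5099, 0.2468, 0.1083]
ee_rot: [-2.021, -2.405, -0.0]
ft_force: [0.2, 0.1, 0.1]
width: 0.098
clock: 7.08
eef_pos: [0.49, 0.2739, 0.1344]
ee_rot: [2.021, 2.405, 0.0]
ft_force: [0.3, -0.0, 0.2]
width: 0.098
```

View pics/w3.png

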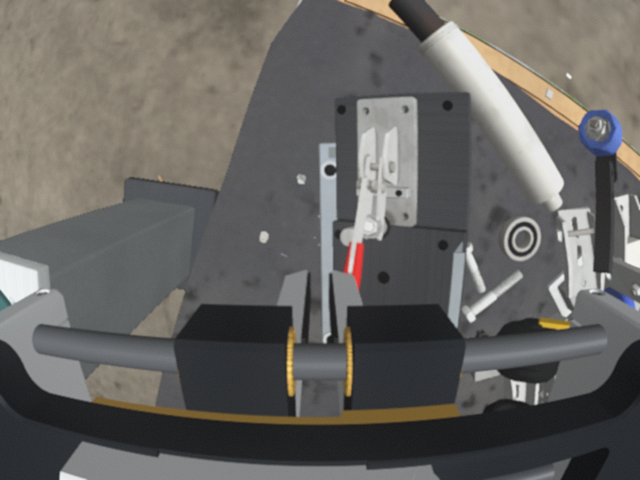

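Run:
```python
from h import *
from bench import env
import cv2
for c in('side','top'):
  im=env.grab_frame(c);cv2.imwrite(f'pics/{c}3.png',im[:,:,::-1])
  u,v=proj(c,n2w([0,.04,.05]))[0].astype(int)
  cv2.imwrite(f'pics/{c}3c.png',cv2.resize(im[max(v-90,0):v+90,max(u-120,0):u+120,::-1],None,fx=3.3,fy=3.3,interpolation=cv2.INTER_CUBIC))
for c in('wrist','side','top'):
  r=env.tip_of(c,'handle_grip');print(c,[(round(float(d['conf']),2),(w2n(d['point'])*1000).round(1).tolist()) for d in r[:2]])
for t in(.0,.1,.2,.3):print(t,'free',proj('wrist',n2w(grip(t,15))).round(),'base',proj('wrist',n2w(grip(t,-45))).round())
```

```text
wrist []
side [(0.98, [-3.7, 4.7, 70.8]), (0.59, [-26.6, -62.0, 12.9])]
top [(0.64, [64.7, -27.8, 35.4]), (0.37, [-197.8, -429.3, 55.4])]
0.0 free [[356. 326.]] base [[358. 249.]]
0.1 free [[350. 327.]] base [[354. 246.]]
0.2 free [[343. 327.]] base [[351. 242.]]
0.3 free [[336. 325.]] base [[348. 236.]]
```

View pics/side3c.png

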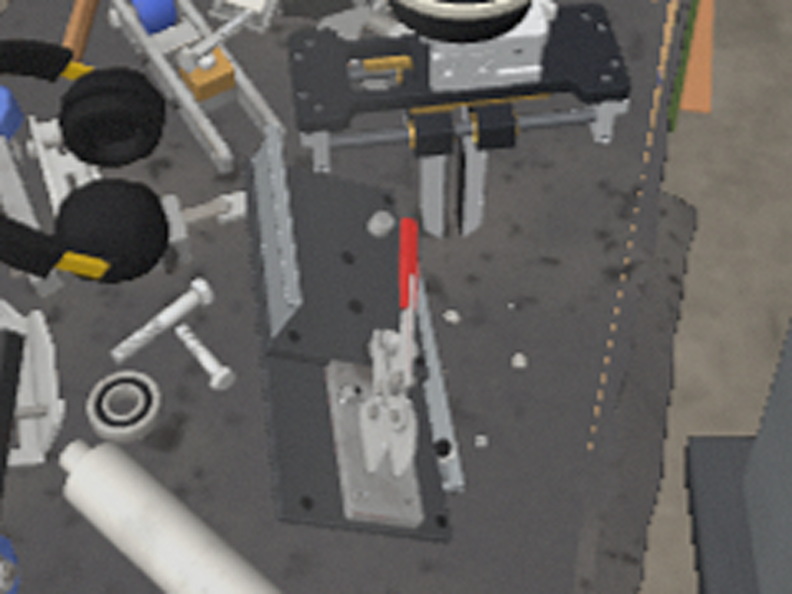

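Run:
```python
from h import *
from bench import env
c='side'
u,v=proj(c,n2w([0,.04,.05]))[0].astype(int); o=np.array([u-120,v-90])
for t in(.0,.1,.2,.3):print(t,((proj(c,np.array([n2w(grip(t,15)),n2w(grip(t,-45))]))-o)*3.3).round())
print('tcp',((proj(c,env.sense()['eef_pos'])-o)*3.3).round(), 'pinf',((proj(c,n2w([-.028,-.062,.013]))-o)*3.3).round(),((proj(c,n2w([0,.104,.019]))-o)*3.3).round())
s=env.sense();print(w2n(s['eef_pos'])*1000)
c='top'
u,v=proj(c,n2w([0,.04,.05]))[0].astype(int); o=np.array([u-120,v-90])
for t in(.0,.1,.2,.3):print(t,((proj(c,np.array([n2w(grip(t,15)),n2w(grip(t,-45))]))-o)*3.3).round())
print('tcp',((proj(c,env.sense()['eef_pos'])-o)*3.3).round(), 'pinf',((proj(c,n2w([-.028,-.062,.013]))-o)*3.3).round())
```

```text
0.0 [[386. 229.]
 [400. 304.]]
0.1 [[396. 223.]
 [405. 304.]]
0.2 [[405. 219.]
 [410. 305.]]
0.3 [[415. 217.]
 [415. 307.]]
tcp [[444. 260.]] pinf [[382. 217.]] [[386. 413.]]
[-5.5964558  45.422954   98.74205607]
0.0 [[473. 287.]
 [387. 301.]]
0.1 [[465. 293.]
 [380. 304.]]
0.2 [[456. 300.]
 [373. 307.]]
0.3 [[445. 306.]
 [365. 311.]]
tcp [[380. 330.]] pinf [[554. 296.]]
```

View pics/top3c.png

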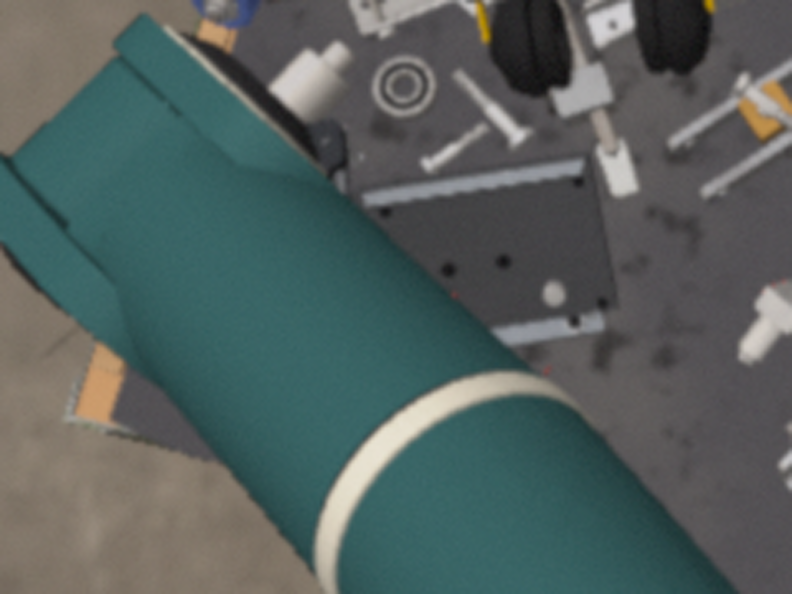

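Run:
```python
from h import *
from bench import env
s=env.sense();r=R.from_rotvec(s['ee_rot'])
u,v=proj('side',n2w([0,.04,.05]))[0].astype(int); o=np.array([u-120,v-90])
for dz in(0,-.02,-.04,-.06,-.1):
  for dy in (-.017,-.005,.005,.017):
    for dx in(0.008,):
      p=s['eef_pos']+r.apply([dx,dy,dz]);print(dz,dy,dx,((proj('side',p)-o)*3.3).round(),proj('wrist',p).round())
```

```text
0 -0.017 0.008 [[474. 268.]] [[290. 255.]]
0 -0.005 0.008 [[455. 270.]] [[310. 255.]]
0 0.005 0.008 [[438. 272.]] [[326. 255.]]
0 0.017 0.008 [[419. 274.]] [[346. 255.]]
-0.02 -0.017 0.008 [[475. 247.]] [[287. 264.]]
-0.02 -0.005 0.008 [[455. 250.]] [[309. 264.]]
-0.02 0.005 0.008 [[439. 252.]] [[327. 264.]]
-0.02 0.017 0.008 [[419. 254.]] [[349. 264.]]
-0.04 -0.017 0.008 [[476. 227.]] [[284. 276.]]
-0.04 -0.005 0.008 [[456. 229.]] [[308. 276.]]
-0.04 0.005 0.008 [[440. 231.]] [[328. 276.]]
-0.04 0.017 0.008 [[420. 233.]] [[352. 276.]]
-0.06 -0.017 0.008 [[478. 205.]] [[280. 290.]]
-0.06 -0.005 0.008 [[457. 207.]] [[306. 290.]]
-0.06 0.005 0.008 [[441. 209.]] [[329. 290.]]
-0.06 0.017 0.008 [[420. 212.]] [[355. 290.]]
-0.1 -0.017 0.008 [[480. 160.]] [[269. 329.]]
-0.1 -0.005 0.008 [[460. 162.]] [[303. 330.]]
-0.1 0.005 0.008 [[442. 164.]] [[331. 330.]]
-0.1 0.017 0.008 [[421. 167.]] [[365. 329.]]
```

Run:
```python
import cv2
im=cv2.imread('pics/w3.png');cv2.imwrite('pics/w3c.png',cv2.resize(im[220:420,200:440],None,fx=3,fy=3,interpolation=cv2.INTER_CUBIC))
```

```text
(no output)
```

View pics/w3c.png

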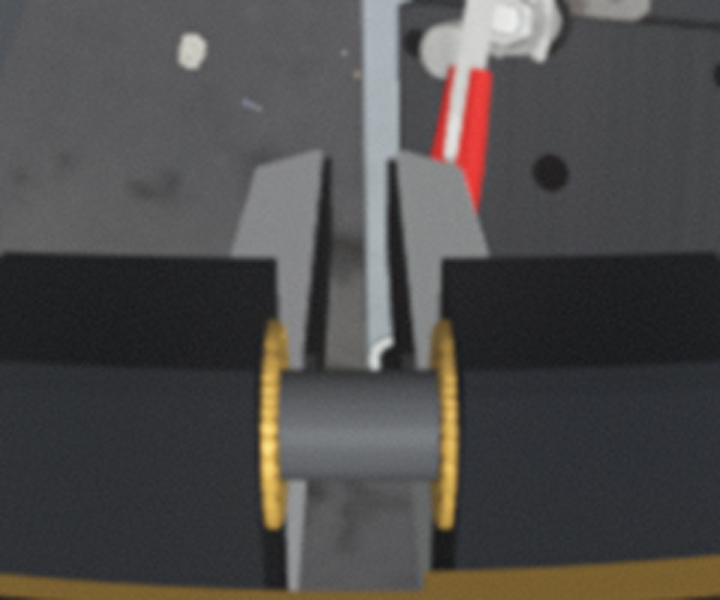

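Run:
```python
from bench import env
print(env.grip_point_offset,[a for a in dir(env) if not a.startswith('_')])
```

```text
0.0188 ['PlanningError', 'calibration', 'grab_frame', 'grip_point_offset', 'job_done', 'outline_of', 'search_frame', 'sense', 'tip_of']
```

```bash
python3 -m inch '0.45 -0.018 0.01 0 0;0.45 -0.036 0.0196 0 0;0.45 -0.036 0.0196 0.03 0;0.45 -0.036 0.0196 0.05 0;0.45 -0.036 0.0196 0.068 0;0.45 -0.036 0.0196 0.068 0'
python3 - <<'E'
from h import *
from bench import env
import cv2
im=env.grab_frame('wrist');cv2.imwrite('pics/w4.png',im[150:400,180:460,::-1].repeat(2,0).repeat(2,1))
im=env.grab_frame('side');c='side';u,v=proj(c,n2w([0,.04,.05]))[0].astype(int)
cv2.imwrite(f'pics/{c}4c.png',cv2.resize(im[max(v-90,0):v+90,max(u-120,0):u+120,::-1],None,fx=3.3,fy=3.3,interpolation=cv2.INTER_CUBIC))
E
```

```text
clock: 8.12
eef_pos: [0.5151, 0.2411, 0.0648]
ee_rot: [-2.021, -2.404, 0.003]
ft_force: [0.1, -1.1, 0.6]
width: 0.451
```

View pics/w4.png

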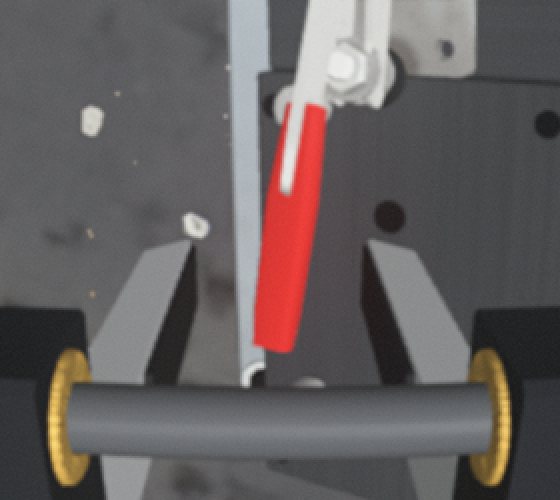

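View pics/side4c.png

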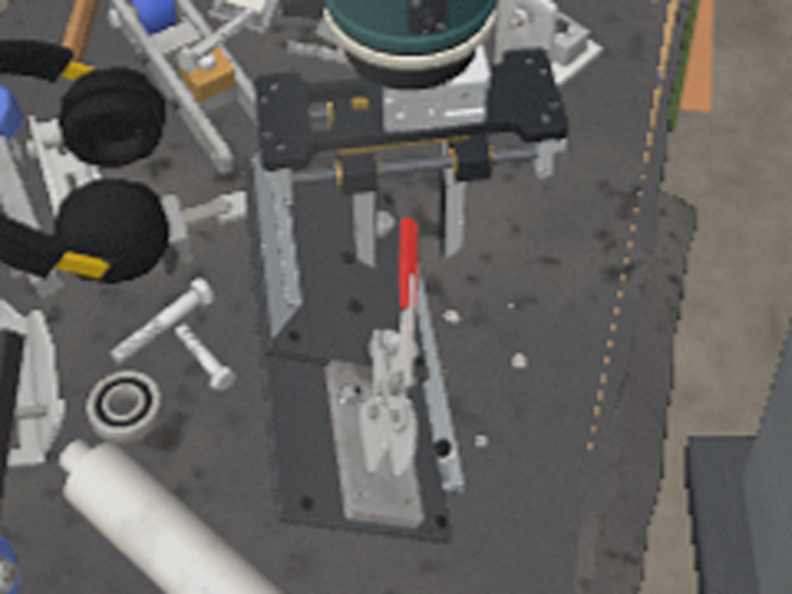

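```bash
python3 -m inch '0.05 0 0 0 0;0.05 0 0 0 0;0.05 0 0 0 0;0.05 0 0 0 0;0.05 0 0 0 0'
python3 - <<'E'
from h import *
from bench import env
import cv2
im=env.grab_frame('wrist');cv2.imwrite('pics/w5.png',im[150:400,180:460,::-1].repeat(2,0).repeat(2,1))
E
```

```text
clock: 8.85
eef_pos: [0.5158, 0.2412, 0.0659]
ee_rot: [2.022, 2.404, -0.0]
ft_force: [-0.5, -1.8, -1.4]
width: 0.148
```

View pics/w5.png

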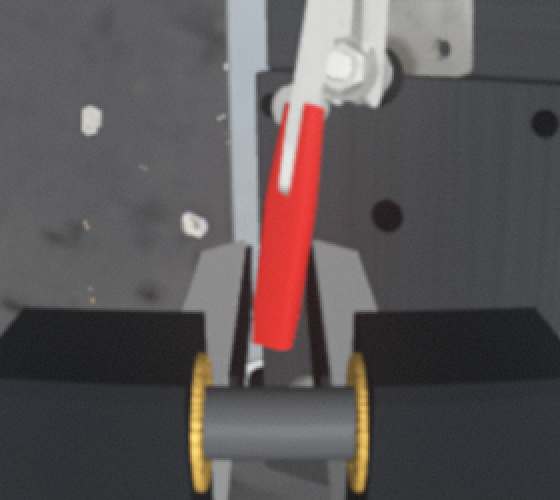

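```bash
python3 -m inch '0.05 0.0028 -0.0023 -0.004 0;0.05 0.0056 -0.0046 -0.008 0;0.05 0.009 -0.007 -0.012 0;0.05 0.012 -0.009 -0.0153 0;0.05 0.017 -0.012 -0.02 0;0.05 0.0232 -0.0149 -0.0252 0;0.05 0.0232 -0.0149 -0.0252 0'
python3 - <<'E'
from h import *
from bench import env
import cv2
im=env.grab_frame('wrist');cv2.imwrite('pics/w6.png',im[150:400,180:460,::-1].repeat(2,0).repeat(2,1))
E
```

```text
clock: 9.78
eef_pos: [0.4973, 0.2621, 0.0916]
ee_rot: [2.021, 2.405, 0.001]
ft_force: [5.4, -2.3, -5.2]
width: 0.181
```

View pics/w6.png

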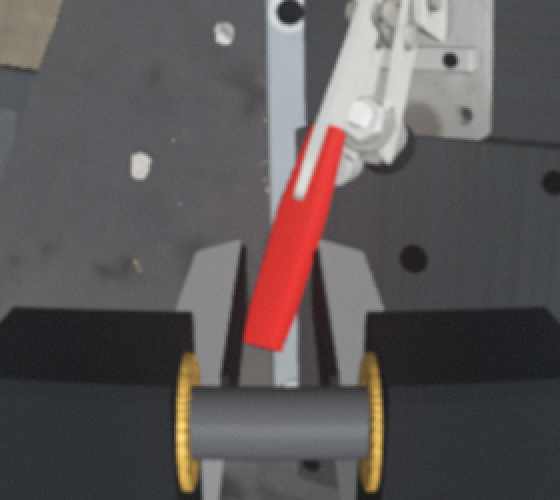

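```bash
cat > push.py <<'E'
from h import *
D=0.036
def hp(th,s,under):  # s from free end (mm) , under offset mm
    c,q=np.cos(th),np.sin(th)
    v=np.array([-117+s,33.5-under]); return np.array([104+c*v[0]+q*v[1],19-q*v[0]+c*v[1]])
def tip(th,depth=20,margin=0):
    e=hp(th,0,0); zt=e[1]-depth
    ys=[p[0] for s in range(0,61,2) for u in(-4.5,4.5) for p in [hp(th,s,u)] if p[1]>=zt-1]
    return n2w(np.array([-6,min(ys)-8-margin,zt])/1000)
def tcp(th,**k): return tip(th,**k)-[0,0,D]
E
python3 - <<'E'
from push import *
from bench import env
print('up',env.sense()['eef_pos'])
for th in(.5,.55,.7,.85,1.0,1.15,1.3,1.45,1.6):
    p=tcp(th);print(th,(toolmove(p)*1000).round(1),(p*1000).round(), w2n(p+[0,0,.036])*1000)
print('start',(toolmove(tcp(.53,margin=12))*1000).round(1))
E
```

```text
up [0.49745144 0.26186514 0.0914619 ]
0.5 [-25.7   2.2   6.3] [504. 237.  85.] [-6.          7.22618088 84.49180384]
0.55 [-21.6   0.    2.6] [501. 241.  89.] [-6.         11.41256056 88.71397727]
0.7 [-7.9 -5.8 -7.2] [493. 253.  99.] [-6.         25.19577702 99.99568268]
0.85 [  7.5 -10.5 -15. ] [486. 267. 106.] [ -6.          40.56910368 109.00924279]
1.0 [ 24.  -14.  -20.7] [480. 283. 112.] [ -6.          57.18728877 115.55223247]
1.15 [ 41.5 -16.2 -24.1] [474. 300. 116.] [ -6.          74.67712368 119.47771028]
1.3 [ 59.5 -17.  -25.1] [470. 318. 117.] [ -6.          92.64582443 120.69751845]
1.45 [ 77.5 -16.5 -23.8] [468. 335. 115.] [ -6.         110.68985272 119.18426273]
1.6 [ 94.7 -14.6 -20.1] [467. 353. 112.] [ -6.         127.81998815 114.97192756]
start [-35.3   1.    4. ]
```

```bash
python3 -m inch '0.4 0 0 0 0;0.4 0 0 0 0;0.4 0 0 -0.04 0;0.4 0 0 -0.08 0;0 -0.045 0 -0.08 0;0 -0.045 0 -0.08 0;0 -0.045 0 -0.04 0;0 -0.045 0 0 0;0 -0.042 0.001 0.006 0;0 -0.042 0.001 0.006 0'
python3 - <<'E'
from h import *
from push import *
from bench import env
import cv2
im=env.grab_frame('wrist');cv2.imwrite('pics/w7.png',im[150:400,180:460,::-1].repeat(2,0).repeat(2,1))
im=env.grab_frame('side');c='side';u,v=proj(c,n2w([0,.04,.05]))[0].astype(int)
cv2.imwrite(f'pics/{c}7c.png',cv2.resize(im[max(v-90,0):v+90,max(u-120,0):u+120,::-1],None,fx=3.3,fy=3.3,interpolation=cv2.INTER_CUBIC))
for th in(.5,.55,.7,.85,1.0,1.15,1.3,1.45,1.6):
    p=tcp(th);print(th,(toolmove(p)*1000).round(1))
E
```

```text
clock: 11.08
eef_pos: [0.5053, 0.2217, 0.086]
ee_rot: [-2.02, -2.405, -0.001]
ft_force: [-0.6, 0.1, 1.2]
width: 0.006
0.5 [15.7  0.8  1.4]
0.55 [19.9 -1.3 -2.3]
0.7 [ 33.6  -7.1 -12. ]
0.85 [ 48.9 -11.8 -19.8]
1.0 [ 65.5 -15.3 -25.5]
1.15 [ 82.9 -17.5 -28.9]
1.3 [100.9 -18.3 -29.9]
1.45 [119.  -17.8 -28.6]
1.6 [136.1 -15.9 -25. ]
```

View pics/w7.png

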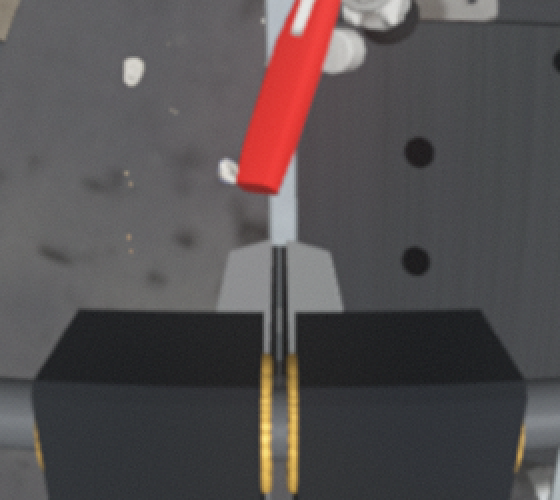

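View pics/side7c.png

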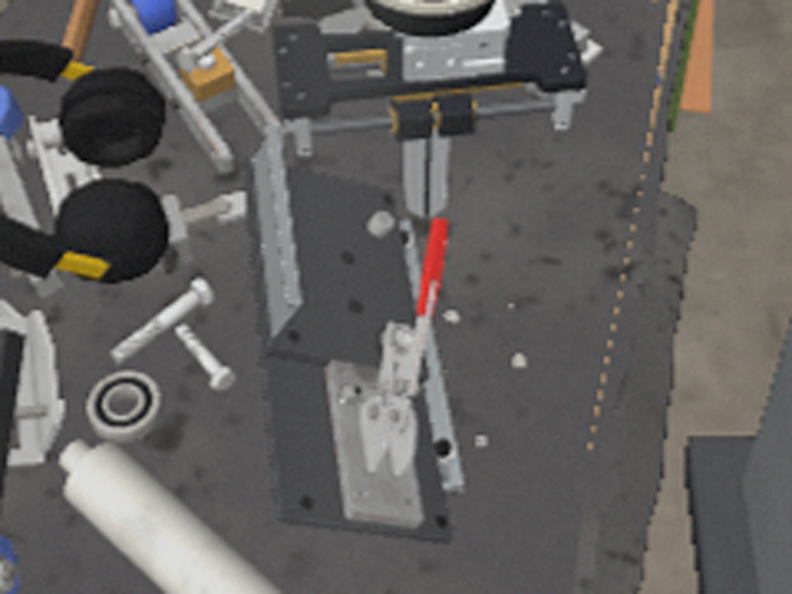

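```bash
python3 -m inch '0 0.006 -0.002 0.006 0;0 0.016 -0.003 0.005 0;0 0.026 -0.007 -0.002 0;0 0.036 -0.011 -0.008 0;0 0.049 -0.015 -0.014 0;0 0.058 -0.017 -0.017 0;0 0.066 -0.019 -0.02 0;0 0.074 -0.02 -0.022 0'
python3 - <<'E'
from h import *
from push import *
from bench import env
import cv2
im=env.grab_frame('wrist');cv2.imwrite('pics/w8.png',im[150:400,180:460,::-1].repeat(2,0).repeat(2,1))
im=env.grab_frame('side');c='side';u,v=proj(c,n2w([0,.04,.05]))[0].astype(int)
cv2.imwrite(f'pics/{c}8c.png',cv2.resize(im[max(v-90,0):v+90,max(u-120,0):u+120,::-1],None,fx=3.3,fy=3.3,interpolation=cv2.INTER_CUBIC))
E
```

```text
clock: 12.18
eef_pos: [0.4726, 0.2904, 0.1072]
ee_rot: [-2.021, -2.405, 0.0]
ft_force: [-0.4, -1.4, 1.1]
width: 0.008
```

View pics/w8.png

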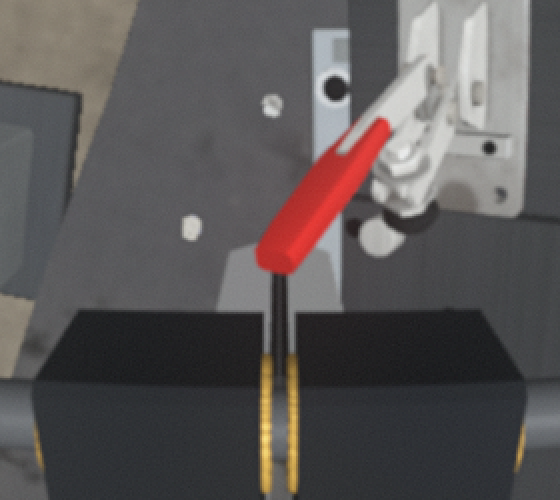

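View pics/side8c.png

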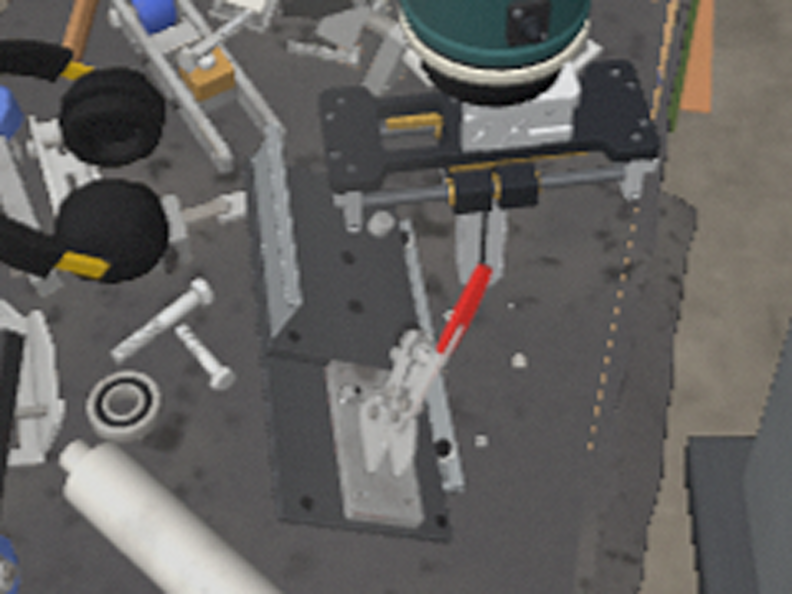

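```bash
python3 -m inch '0 0.009 -0.001 -0.001 0;0 0.018 -0.002 -0.002 0;0 0.027 -0.002 -0.002 0;0 0.036 -0.002 -0.002 0;0 0.045 -0.002 -0.001 0;0 0.053 -0.001 0.001 0;0 0.059 0 0.003 0;0 0.062 0 0.003 0;0 0.062 0 0.003 0'
python3 - <<'E'
from h import *
from push import *
from bench import env
import cv2
im=env.grab_frame('wrist');cv2.imwrite('pics/w9.png',im[150:400,180:460,::-1].repeat(2,0).repeat(2,1))
im=env.grab_frame('side');c='side';u,v=proj(c,n2w([0,.04,.05]))[0].astype(int); o=np.array([u-120,v-90])
cv2.imwrite(f'pics/{c}9c.png',cv2.resize(im[max(v-90,0):v+90,max(u-120,0):u+120,::-1],None,fx=3.3,fy=3.3,interpolation=cv2.INTER_CUBIC))
for t in(1.2,1.3,1.4,1.5,1.6):print(t,((proj(c,np.array([n2w(grip(t,15)),n2w(grip(t,-45))]))-o)*3.3).round().tolist())
E
```

```text
clock: 13.4
eef_pos: [0.4622, 0.3506, 0.1039]
ee_rot: [2.022, 2.404, -0.001]
ft_force: [-0.2, -2.0, -0.8]
width: 0.006
1.2 [[487.0, 282.0], [444.0, 368.0]]
1.3 [[492.0, 299.0], [445.0, 379.0]]
1.4 [[495.0, 317.0], [445.0, 390.0]]
1.5 [[498.0, 337.0], [444.0, 402.0]]
1.6 [[499.0, 358.0], [443.0, 414.0]]
```

View pics/w9.png

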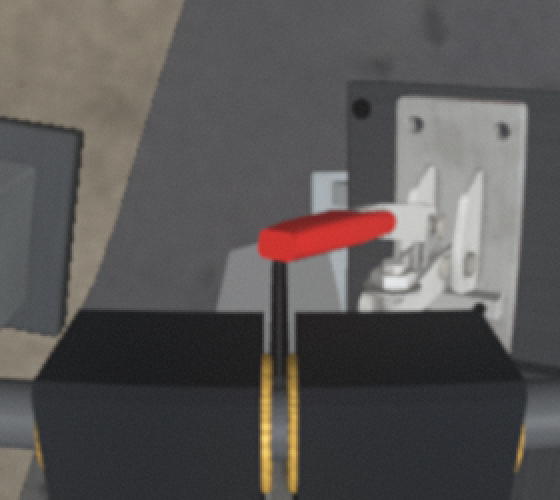

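View pics/side9c.png

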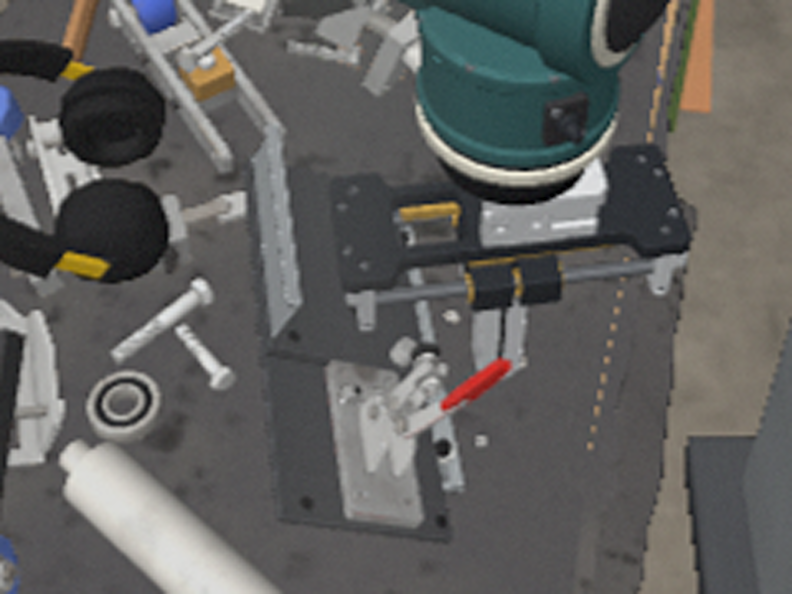

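```bash
python3 -m inch '0 0.002 0 0 0;0 0.003 0 0 0;0 0.003 0 0 0'; python3 -m inch '0 -0.03 0 -0.02 0;0 -0.06 0 -0.06 0;0 -0.1 0 -0.12 0;0 -0.13 0 -0.18 0'
python3 - <<'E'
from h import *
from bench import env
import cv2
im=env.grab_frame('side');c='side';u,v=proj(c,n2w([0,.04,.05]))[0].astype(int); o=np.array([u-120,v-90])
cv2.imwrite(f'pics/{c}10c.png',cv2.resize(im[max(v-90,0):v+90,max(u-120,0):u+120,::-1],None,fx=3.3,fy=3.3,interpolation=cv2.INTER_CUBIC))
env.grab_frame('top')
for c in('side','top'):
  for t in('long_channel','cross_bolt','bolt_free_end'):
    r=env.tip_of(c,t);print(c,t,[(round(float(d['conf']),2),np.round(d['point'],4).tolist()) for d in r[:1]])
print(toolmove([.46,-.39,.284])); print(R.from_rotvec(env.sense()['ee_rot']).as_matrix().round(3))
E
```

```text
clock: 13.88
eef_pos: [0.4622, 0.3514, 0.1039]
ee_rot: [2.022, 2.401, -0.005]
ft_force: [0.1, -14.9, 4.7]
width: 0.007
clock: 14.38
eef_pos: [0.4828, 0.2312, 0.2733]
ee_rot: [-2.022, -2.404, -0.0]
ft_force: [1.0, 0.3, -0.1]
width: 0.002
side long_channel []
side cross_bolt [(0.3, [0.5798, -0.2196, -0.002])]
side bolt_free_end []
top long_channel [(0.88, [0.4561, -0.4033, 0.006])]
top cross_bolt [(0.64, [0.4603, -0.4362, 0.0138])]
top bolt_free_end [(0.74, [0.4647, -0.323, 0.0033])]
[-0.6095281  -0.12969595 -0.01324043]
[[-0.173  0.985 -0.002]
 [ 0.985  0.173 -0.   ]
 [ 0.    -0.002 -1.   ]]
```

View pics/side10c.png

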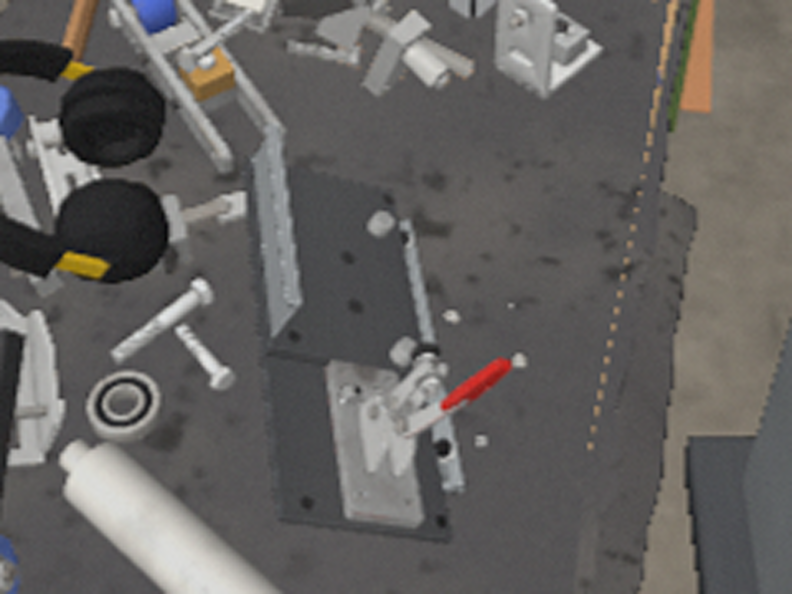

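```bash
python3 -m inch '0.75 -0.06 -0.013 -0.03 1;0.75 -0.12 -0.026 -0.03 2;0.75 -0.18 -0.04 -0.03 4;0.75 -0.24 -0.052 -0.03 6;0.75 -0.3 -0.065 -0.03 8;0.75 -0.36 -0.078 -0.03 10;0.75 -0.42 -0.09 -0.03 12;0.75 -0.48 -0.103 -0.03 13;0.75 -0.54 -0.116 -0.03 13;0.75 -0.6 -0.13 -0.013 13'
python3 -m inch '0.75 0 0 0.06 0;0.75 0 0 0.12 0;0.75 0 0 0.12 0'
python3 - <<'E'
from h import *
from bench import env
import cv2
im=env.grab_frame('wrist');cv2.imwrite('pics/w11.png',im[:,:,::-1])
env.grab_frame('top'); env.grab_frame('side')
for c in('wrist','top','side'):
  for t in('long_channel','cross_bolt','bolt_free_end'):
    r=env.tip_of(c,t);print(c,t,[(round(float(d['conf']),2),np.round(d['point'],4).tolist()) for d in r[:1]])
m=env.outline_of('wrist','long_channel');print(len(m))
if m: 
  np.save('m.npy',m[0]['mask']); print(cv2.minAreaRect(cv2.findNonZero(m[0]['mask'].astype('uint8'))))
print(R.from_rotvec(env.sense()['ee_rot']).as_matrix().round(3))
E
```

```text
clock: 16.02
eef_pos: [0.4585, -0.3814, 0.2847]
ee_rot: [2.279, 2.161, 0.0]
ft_force: [-0.1, -0.2, 0.4]
width: 0.748
clock: 16.4
eef_pos: [0.4562, -0.3776, 0.1609]
ee_rot: [-2.274, -2.156, 0.001]
ft_force: [0.4, -0.2, 2.0]
width: 0.754
wrist long_channel [(0.56, [0.4593, -0.4003, -0.0])]
wrist cross_bolt [(0.85, [0.4522, -0.4363, 0.0167])]
wrist bolt_free_end [(0.79, [0.4688, -0.3272, 0.006])]
top long_channel [(0.79, [0.4618, -0.4012, 0.0037])]
top cross_bolt [(0.69, [0.4656, 0.3641, 0.1585])]
top bolt_free_end [(0.65, [0.4674, -0.3227, 0.0048])]
side long_channel [(0.79, [0.4588, -0.4043, 0.0005])]
side cross_bolt [(0.88, [0.4563, -0.4333, 0.0155])]
side bolt_free_end [(0.74, [0.4694, -0.3226, 0.0056])]
1
((324.5, 241.0), (146.0, 51.0), 90.0)
[[ 0.054  0.999  0.   ]
 [ 0.999 -0.054 -0.   ]
 [-0.     0.    -1.   ]]
```

View pics/w11.png

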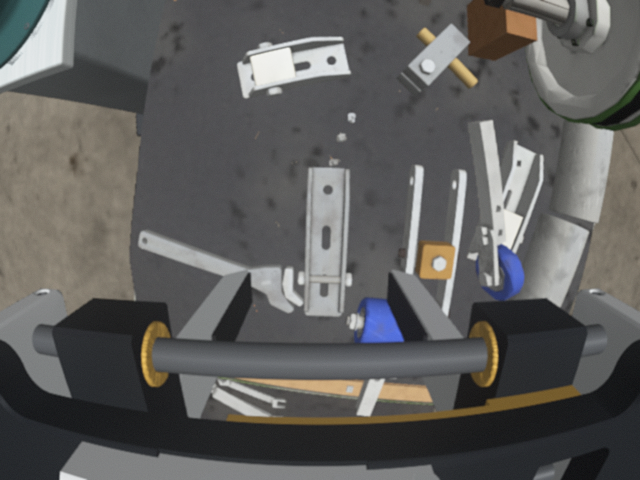

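Run:
```python
from h import *
from bench import env
from scipy.optimize import least_squares
import cv2
obs=[([0,0,0],p) for p in([.458,-.4025,.0002],[.4623,-.4019,.0025],[.4561,-.4033,.006],[.4593,-.4003,0],[.4618,-.4012,.0037],[.4588,-.4043,.0005])]
obs+=[([0,-33,17],p) for p in([.4562,-.4316,.0186],[.4613,-.4359,.0142],[.4603,-.4362,.0138],[.4522,-.4363,.0167],[.4563,-.4333,.0155])]
obs+=[([0,80,2],p) for p in([.4675,-.3207,.0053],[.4645,-.3229,.0042],[.4647,-.323,.0033],[.4688,-.3272,.006],[.4674,-.3227,.0048],[.4694,-.3226,.0056])]
A=np.array([a for a,_ in obs])/1000;B=np.array([b for _,b in obs])
f=lambda q:((R.from_euler('z',q[0]).apply(A)+[q[1],q[2],0]-B)*1000).ravel()
s=least_squares(f,[0,.46,-.4],loss='soft_l1',f_scale=3).x;print(s,np.degrees(s[0]))
rz=R.from_euler('z',s[0]);W=lambda p:rz.apply(np.array(p)/1000)+[s[1],s[2],0]
im=cv2.imread('pics/w11.png')
box=[[-20,-80,4],[20,-80,4],[20,80,4],[-20,80,4],[-20,-61,31],[-20,50,31],[20,-61,31],[20,50,31],[-27,-33,17],[27,-33,17]]
uv=proj('wrist',np.array([W(b) for b in box]))
for u in uv: cv2.circle(im,tuple(int(x) for x in u.round()),2,(0,0,255),-1)
cv2.imwrite('pics/w11b.png',im[140:340,230:430].repeat(3,0).repeat(3,1))
print('above',toolmove(W([0,8,80])),'yaw tool',np.degrees(np.arctan2(-.054,.999)))
for D in (.036,):print('grip tip 13mm',toolmove(W([0,8,13])-[0,0,D]))
```

```text
[-0.0911946   0.45976888 -0.40231158] -5.225065825888025
above [-0.01439001  0.00323496  0.08517729] yaw tool -3.0940580589171116
grip tip 13mm [-0.01437715  0.00322467  0.18817729]
```

View pics/w11b.png

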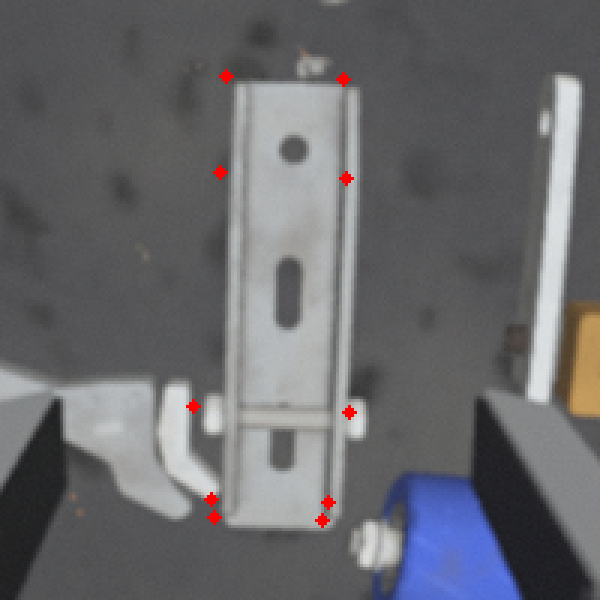

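```bash
python3 -m inch '0.7 -0.01 0.005 0.03 1;0.7 -0.0145 0.007 0.07 2;0.7 -0.0145 0.007 0.115 2;0.7 -0.0145 0.007 0.13 2;0.7 -0.0145 0.007 0.13 2'
python3 - <<'E'
from h import *
from bench import env
import cv2
s=[-0.0911946,0.45976888,-0.40231158]
rz=R.from_euler('z',s[0]);W=lambda p:rz.apply(np.array(p)/1000)+[s[1],s[2],0]
cal=env.calibration('wrist')
im=env.grab_frame('wrist')[:,:,::-1].copy();print(env.sense()['eef_pos'])
box=[[-20,-80,4],[20,-80,4],[20,80,4],[-20,80,4],[-20,-61,31],[-20,50,31],[20,-61,31],[20,50,31],[-27,-33,17],[27,-33,17]]
for u in proj('wrist',np.array([W(b) for b in box]),cal): cv2.circle(im,tuple(int(x) for x in u.round()),2,(0,0,255),-1)
cv2.imwrite('pics/w12.png',im[100:400,180:480].repeat(2,0).repeat(2,1))
e=env.sense();print(R.from_rotvec(e['ee_rot']).as_matrix().round(3)[1], proj('wrist',e['eef_pos']+[0,0,.036],cal))
E
```

```text
clock: 17.68
eef_pos: [0.4643, -0.3944, 0.035]
ee_rot: [-2.317, -2.12, -0.0]
ft_force: [0.2, -0.7, 0.6]
width: 0.701
[ 0.46478983 -0.39485361  0.03607749]
[ 0.996 -0.089 -0.   ] [[319.42850659 289.51736874]]
```

View pics/w12.png

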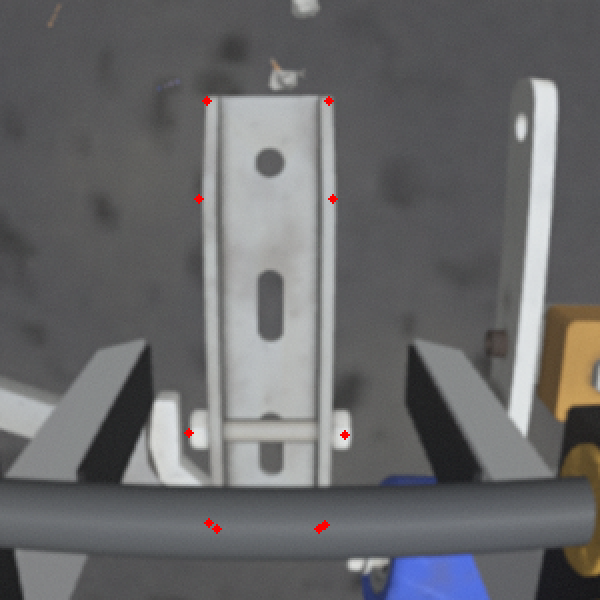

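```bash
python3 -m inch '0.7 0 -0.003 0.02 0;0.7 0 -0.003 0.035 0;0.7 0 -0.003 0.035 0'
python3 - <<'E'
from h import *
from bench import env
import cv2
im=env.grab_frame('side');c='side';u,v=proj(c,[.46,-.39,.03])[0].astype(int); o=np.array([u-60,v-45])
cv2.imwrite(f'pics/{c}13c.png',cv2.resize(im[v-45:v+45,u-60:u+60,::-1],None,fx=6,fy=6,interpolation=cv2.INTER_CUBIC))
s=env.sense();r=R.from_rotvec(s['ee_rot'])
for D in(0,.02,.036,.05):
  print(D,[((proj(c,s['eef_pos']+r.apply([.008,y,-D]))-o)*6).round()[0].tolist() for y in(-.033,.033)])
E
```

```text
clock: 18.1
eef_pos: [0.4612, -0.3942, -0.0001]
ee_rot: [-2.318, -2.12, 0.0]
ft_force: [-0.4, -0.3, -0.1]
width: 0.697
0 [[416.0, 323.0], [298.0, 314.0]]
0.02 [[418.0, 294.0], [299.0, 284.0]]
0.036 [[419.0, 269.0], [299.0, 260.0]]
0.05 [[421.0, 248.0], [300.0, 239.0]]
```

View pics/side13c.png

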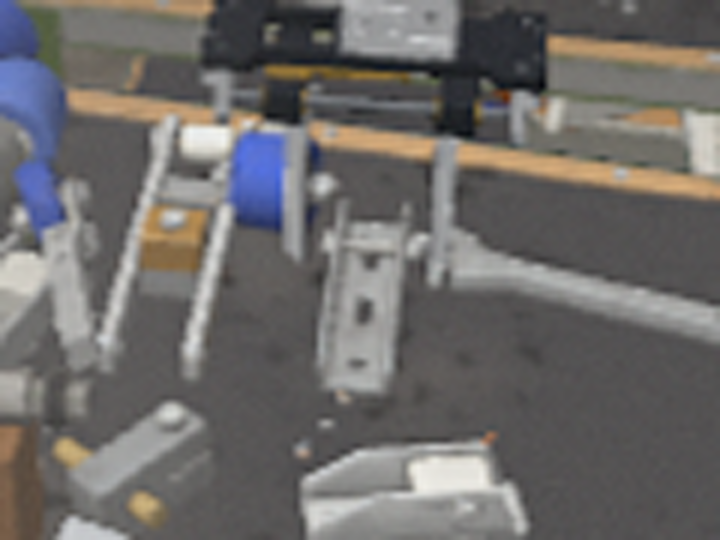

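```bash
python3 -m inch '0.7 0 0 0.01 0;0.7 0 0 0.02 0;0.7 0 0 0.022 0;0.7 0 0 0.022 0'; python3 -m inch '0.2 0 0 0 0;0.2 0 0 0 0;0.2 0 0 0 0;0.2 0 0 0 0'
python3 - <<'E'
from h import *
from bench import env
import cv2
im=env.grab_frame('wrist')
cv2.imwrite('pics/w14.png',im[100:400,180:480,::-1].repeat(2,0).repeat(2,1))
im=env.grab_frame('side');c='side';u,v=proj(c,[.46,-.39,.03])[0].astype(int); o=np.array([u-60,v-45])
cv2.imwrite(f'pics/{c}14c.png',cv2.resize(im[v-45:v+45,u-60:u+60,::-1],None,fx=6,fy=6,interpolation=cv2.INTER_CUBIC))
E
```

```text
clock: 18.65
eef_pos: [0.4612, -0.3942, -0.0222]
ee_rot: [-2.318, -2.12, -0.0]
ft_force: [-0.2, 0.3, 0.2]
width: 0.699
clock: 19.15
eef_pos: [0.4613, -0.3944, -0.0219]
ee_rot: [2.318, 2.12, -0.0]
ft_force: [-0.4, -0.4, 2.7]
width: 0.421
```

View pics/w14.png

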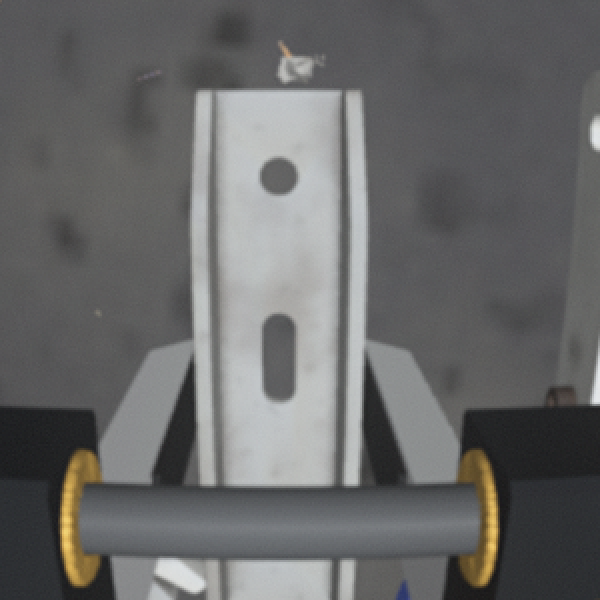

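View pics/side14c.png

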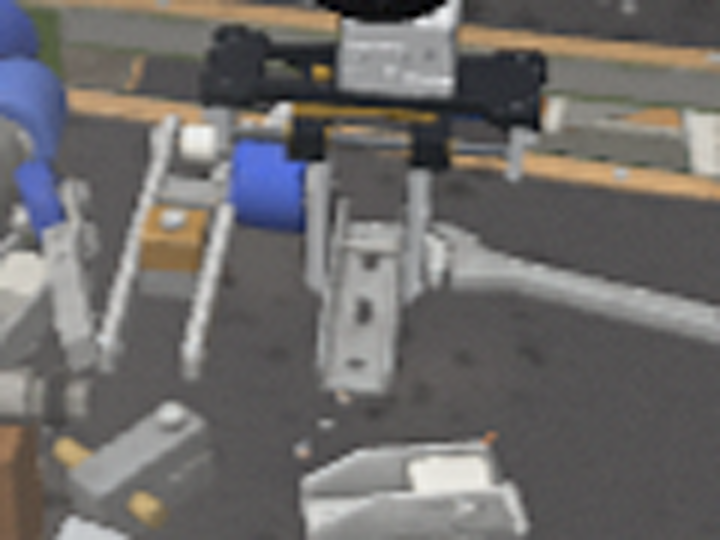

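```bash
python3 -m inch '0.2 0 0 -0.03 0;0.2 0 0 -0.08 0;0.2 0 0 -0.14 0;0.2 0 0 -0.2 0;0.2 0 0 -0.25 0;0.2 0 0 -0.25 0'
python3 - <<'E'
from h import *
from bench import env
import cv2
im=env.grab_frame('wrist')
cv2.imwrite('pics/w15.png',im[:,:,::-1])
r,o=load();yaw=float(np.load('nest.npz')['yaw']);hx=np.array([np.cos(yaw),np.sin(yaw),0]);hy=np.array([-hx[1],hx[0],0])
E=n2w([.024,-.006,0])+[0,0,.004]
O=E-.02*hx; T=O+.0081*hy-[0,0,.022]
print('T',T,'above',toolmove(T+[0,0,.12]))
e=env.sense();m=R.from_rotvec(e['ee_rot']).as_matrix();print('turn',-(np.degrees(yaw)-np.degrees(np.arctan2(m[1,1],m[0,1]))))
E
```

```text
clock: 20.0
eef_pos: [0.4625, -0.3952, 0.2315]
ee_rot: [2.314, 2.117, 0.001]
ft_force: [-0.2, 0.2, -5.3]
width: 0.42
T [0.55236624 0.24076434 0.04503499] above [0.64094626 0.03388222 0.0629808 ]
turn -15.75034531056934
```

View pics/w15.png

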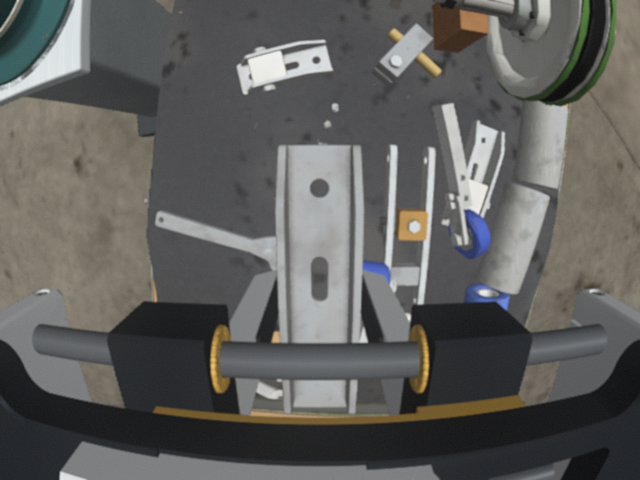

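```bash
python3 -m inch '0.2 0.06 -0.01 -0.03 0;0.2 0.12 -0.02 -0.03 -1;0.2 0.18 -0.03 -0.03 -3;0.2 0.24 -0.035 -0.03 -5;0.2 0.3 -0.04 -0.03 -7;0.2 0.36 -0.04 -0.03 -9;0.2 0.42 -0.04 -0.03 -11;0.2 0.48 -0.03 -0.03 -13;0.2 0.54 -0.02 -0.02 -15;0.2 0.58 0 -0.01 -15.7'
python3 - <<'E'
from h import *
from bench import env
print(toolmove(np.array([0.55236624,0.24076434,0.04503499+.1])))
E
```

```text
clock: 21.3
eef_pos: [0.512, 0.1859, 0.2362]
ee_rot: [-2.002, -2.419, 0.002]
ft_force: [-0.0, -1.7, -3.4]
width: 0.425
[0.04632067 0.05003135 0.09112176]
```

```bash
python3 -m inch '0.2 0.03 0.03 0.0 0;0.2 0.046 0.05 0.03 0;0.2 0.046 0.05 0.06 0;0.2 0.046 0.05 0.09 0;0.2 0.046 0.05 0.09 0'
python3 - <<'E'
from h import *
from bench import env
import cv2
T=np.array([0.55236624,0.24076434,0.04503499])
print(toolmove(T)); e=env.sense();m=R.from_rotvec(e['ee_rot']).as_matrix();print(np.degrees(np.arctan2(m[1,1],m[0,1])),np.degrees(.18575))
im=env.grab_frame('wrist');cv2.imwrite('pics/w16.png',im[:,:,::-1])
im=env.grab_frame('side');c='side';u,v=proj(c,n2w([0,.02,.05]))[0].astype(int)
cv2.imwrite(f'pics/{c}16c.png',cv2.resize(im[max(v-90,0):v+90,max(u-120,0):u+120,::-1],None,fx=3.3,fy=3.3,interpolation=cv2.INTER_CUBIC))
E
```

```text
clock: 21.92
eef_pos: [0.5515, 0.2369, 0.1447]
ee_rot: [-2.004, -2.415, 0.008]
ft_force: [0.1, -0.2, -3.2]
width: 0.424
[0.00368526 0.00211482 0.09966011]
10.622880225313633 10.642691044555042
```

View pics/w16.png

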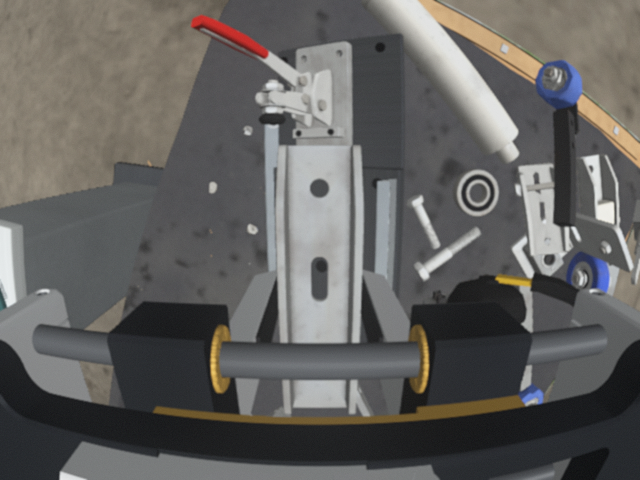

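View pics/side16c.png

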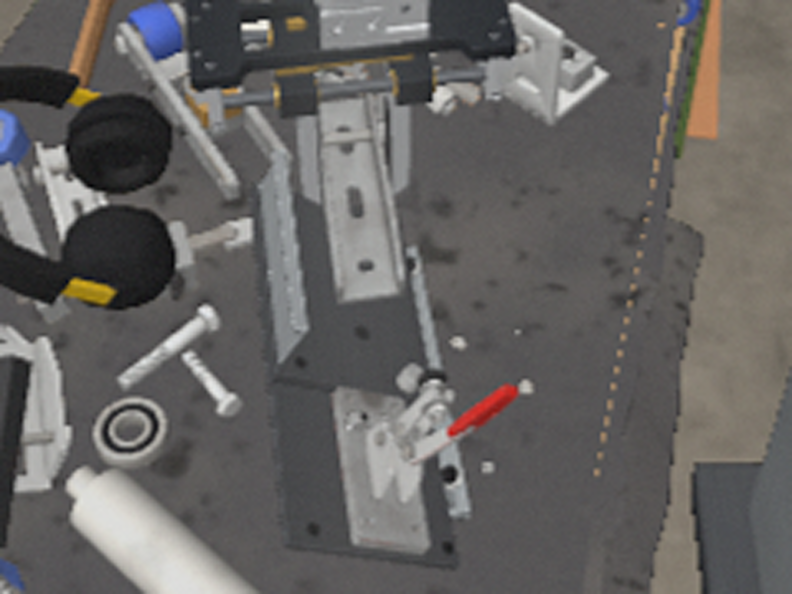

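Run:
```python
from h import *
from bench import env
def ray(c,u,v,z):
    k=env.calibration(c);m=np.asarray(k['mtx']);d=R.from_rotvec(k['rotation']).apply([(u-m[0,2])/m[0,0],(v-m[1,2])/m[1,1],1]);e=np.asarray(k['eye'])
    return (e+d*(z-e[2])/d[2]).round(3)
for z in(0,.05,.1,.15):print(z,[ray('top',*p,z)[:2] for p in((230,148),(268,138),(240,85))],[ray('side',*p,z)[:2] for p in((212,287),(207,318),(170,270))])
yaw=.18575;hx=np.array([np.cos(yaw),np.sin(yaw),0]);hy=np.array([-hx[1],hx[0],0])
E=n2w([.023,-.006,0])+[0,0,.012];T=E-.02*hx+.0081*hy-[0,0,.022]
print(T,toolmove(T)); print('body end',T+.088*hx)
```

```text
0 [array([0.739, 0.197]), array([0.769, 0.102]), array([0.911, 0.18 ])] [array([0.754, 0.042]), array([0.747, 0.144]), array([ 0.878, -0.016])]
0.05 [array([0.721, 0.189]), array([0.75 , 0.097]), array([0.887, 0.172])] [array([0.739, 0.087]), array([0.733, 0.183]), array([0.856, 0.033])]
0.1 [array([0.704, 0.18 ]), array([0.731, 0.092]), array([0.862, 0.164])] [array([0.725, 0.133]), array([0.719, 0.223]), array([0.835, 0.081])]
0.15 [array([0.686, 0.171]), array([0.712, 0.087]), array([0.837, 0.156])] [array([0.71 , 0.178]), array([0.705, 0.262]), array([0.813, 0.13 ])]
[0.55151511 0.24060439 0.05253499] [ 0.0029762  -0.00111742  0.09543412]
body end [0.63800134 0.25685656 0.05253499]
```

```bash
python3 -m inch '0.2 0.003 -0.001 0.03 0;0.2 0.003 -0.001 0.06 0;0.2 0.003 -0.001 0.08 0;0.2 0.003 -0.001 0.095 0;0.2 0.003 -0.001 0.1 0;0.2 0.003 -0.001 0.1 0'
python3 - <<'E'
from h import *
from bench import env
import cv2
T=np.array([0.55151511,0.24060439,0.05253499-.010]);print('to 2mm',toolmove(T))
im=env.grab_frame('wrist');cv2.imwrite('pics/w17.png',im[:,:,::-1])
im=env.grab_frame('side');c='side';u,v=proj(c,n2w([0,.02,.05]))[0].astype(int)
cv2.imwrite(f'pics/{c}17c.png',cv2.resize(im[max(v-90,0):v+60,max(u-100,0):u+100,::-1],None,fx=4,fy=4,interpolation=cv2.INTER_CUBIC))
E
```

```text
clock: 22.78
eef_pos: [0.5522, 0.2407, 0.0483]
ee_rot: [2.007, 2.417, 0.001]
ft_force: [-0.1, 0.0, -3.7]
width: 0.421
to 2mm [-1.66663273e-06 -7.17499000e-04  5.79895848e-03]
```

View pics/w17.png

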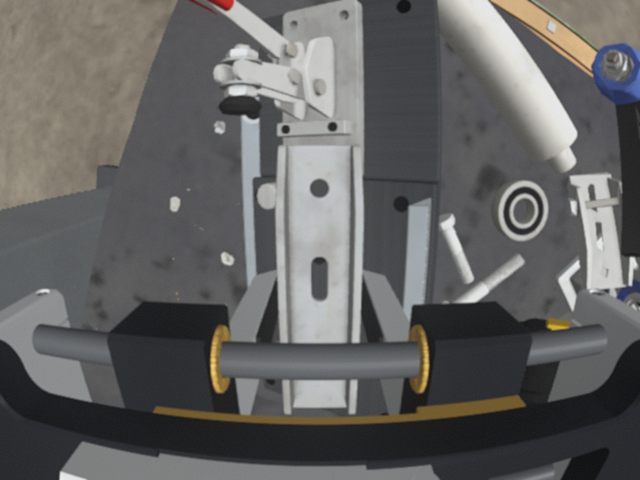

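View pics/side17c.png

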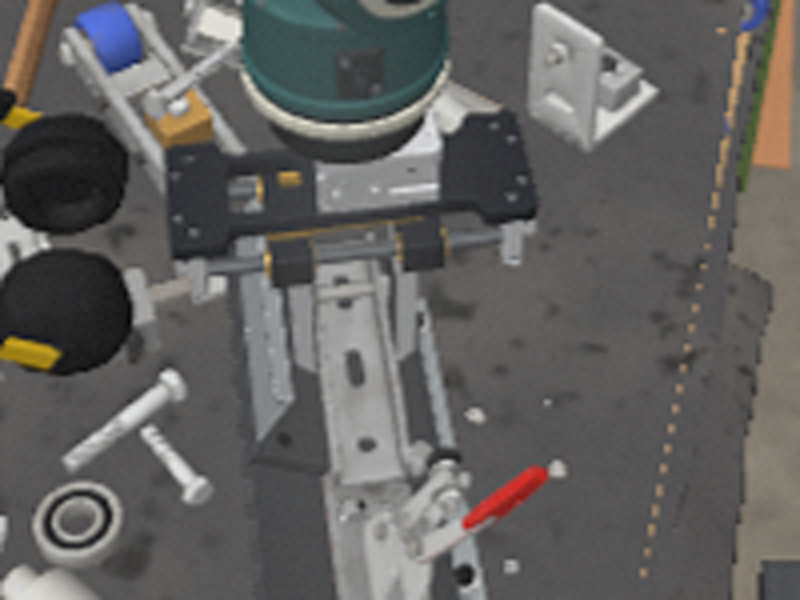

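```bash
python3 -m inch '0.2 0 -0.0007 0.003 0;0.2 0 -0.0007 0.006 0;0.2 0 -0.0007 0.006 0'; python3 -m inch '0.2 0 0 0.001 0;0.2 0 0 0.002 0;0.2 0 0 0.002 0'
```

```text
clock: 23.25
eef_pos: [0.5512, 0.2403, 0.0418]
ee_rot: [-2.007, -2.417, 0.001]
ft_force: [0.1, -0.2, -3.6]
width: 0.422
clock: 23.62
eef_pos: [0.5515, 0.2405, 0.0411]
ee_rot: [2.006, 2.417, 0.0]
ft_force: [-7.4, -5.4, 16.0]
width: 0.42
```

```bash
python3 -m inch '0.45 0 -0.0014 -0.001 0;0.48 0 -0.0028 -0.001 0;0.51 0 -0.0042 -0.001 0;0.54 0 -0.0056 -0.001 0;0.57 0 -0.007 -0.001 0;0.57 0 -0.007 -0.001 0;0.57 0 -0.007 -0.001 0'
python3 - <<'E'
from h import *
from bench import env
import cv2
im=env.grab_frame('wrist');cv2.imwrite('pics/w18.png',im[:,:,::-1])
im=env.grab_frame('side');c='side';u,v=proj(c,n2w([0,.02,.05]))[0].astype(int)
cv2.imwrite(f'pics/{c}18c.png',cv2.resize(im[max(v-90,0):v+60,max(u-100,0):u+100,::-1],None,fx=4,fy=4,interpolation=cv2.INTER_CUBIC))
E
```

```text
clock: 24.5
eef_pos: [0.5445, 0.2391, 0.041]
ee_rot: [-2.007, -2.417, -0.0]
ft_force: [-0.5, 0.0, 0.0]
width: 0.572
```

View pics/w18.png

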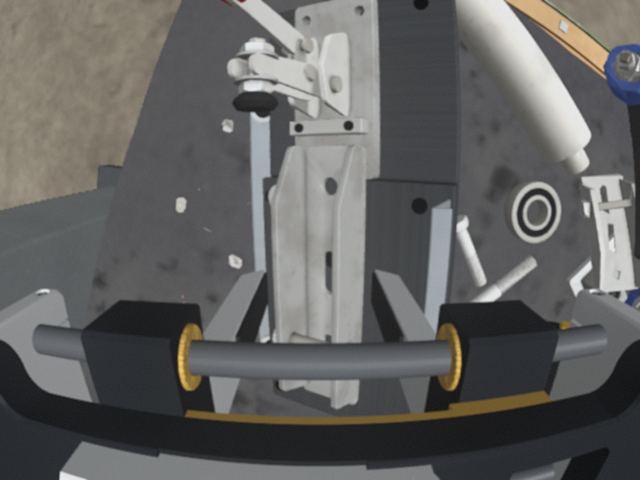

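View pics/side18c.png

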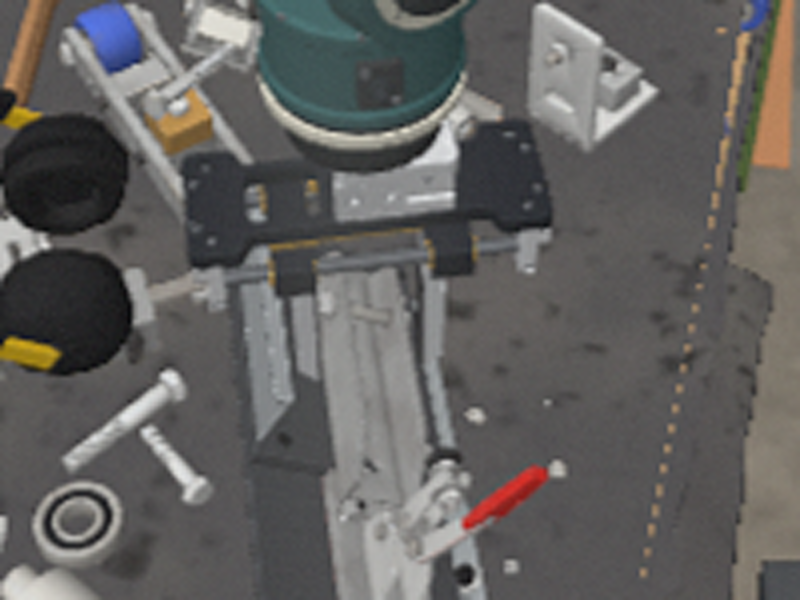

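```bash
python3 -m inch '0.57 0 0 -0.02 0;0.57 0 0 -0.05 0;0.57 0 0 -0.1 0;0.57 -0.03 0 -0.13 0;0.57 -0.06 0 -0.13 0;0.57 -0.06 0 -0.13 0'
cat > look.py <<'E'
from h import *
from bench import env
import cv2,sys
n=sys.argv[1]
cal=env.calibration('wrist');im=env.grab_frame('wrist')[:,:,::-1].copy()
box=np.array([[-20,-80,0],[20,-80,4],[20,80,4],[-20,80,4],[-20,-61,31],[-20,50,31],[20,-61,31],[20,50,31],[-27,-33,17],[27,-33,17]])/1000
im0=im.copy()
for u in proj('wrist',np.array([n2w(b) for b in box]),cal): cv2.circle(im,tuple(int(x) for x in u.round()),1,(0,0,255),-1)
for p in ([-28,45,13],[-28,-62,13],[22,80,10],[-22,80,10]):
    u=proj('wrist',n2w(np.array(p)/1000),cal)[0];cv2.circle(im,tuple(int(x) for x in u.round()),1,(0,255,0),-1)
u0,v0=np.clip(proj('wrist',n2w([0,0,.01]),cal)[0].astype(int),[130,110],[510,370])
cv2.imwrite(f'pics/w{n}.png',cv2.resize(im[v0-110:v0+110,u0-130:u0+130],None,fx=3,fy=2.7,interpolation=cv2.INTER_CUBIC))
for c in('wrist','side'):
  if c=='side': env.grab_frame(c)
  for t in('long_channel','cross_bolt','bolt_free_end'):
    r=env.tip_of(c,t);print(c,t,[(round(float(d['conf']),2),(w2n(d['point'])*1000).round(1).tolist()) for d in r[:1]])
E
python3 look.py 19
```

```text
clock: 25.35
eef_pos: [0.5563, 0.1779, 0.1724]
ee_rot: [2.01, 2.413, 0.001]
ft_force: [-0.1, 0.3, -1.1]
width: 0.572
wrist long_channel [(0.97, [2.6, -5.4, 2.4])]
wrist cross_bolt [(0.78, [-4.5, -39.7, 19.7])]
wrist bolt_free_end [(0.8, [5.5, 69.1, 3.8])]
side long_channel [(0.93, [-2.0, -6.1, -0.4])]
side cross_bolt [(0.94, [0.0, -36.6, 21.5])]
side bolt_free_end []
```

View pics/w19.png

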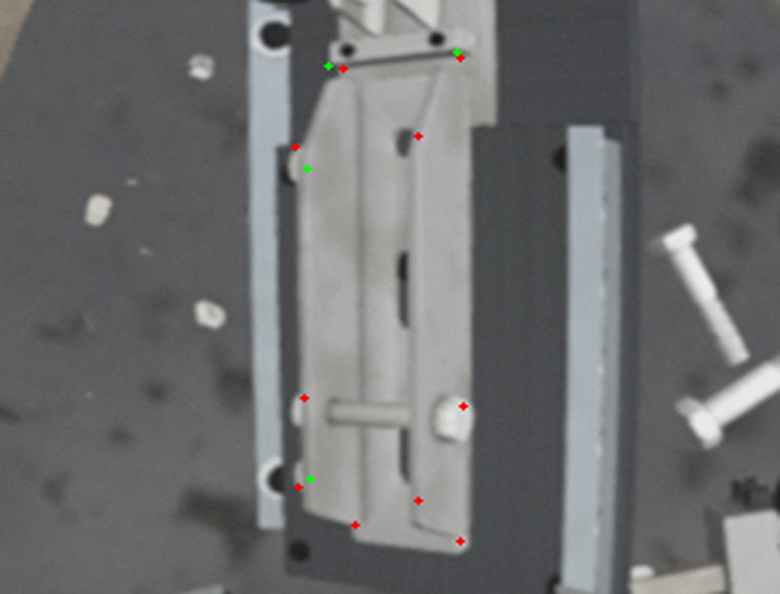

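Run:
```python
from h import *
from bench import env
yaw=.18575;hx=np.array([np.cos(yaw),np.sin(yaw),0])
for y in(-102,-98,-90,-88):
    C=n2w(np.array([8,y,0])/1000)-.0128*hx-[0,0,.036];print(y,C,(toolmove(C)*1000).round(1))
```

```text
-102 [0.56504988 0.13722573 0.01903499] [-44.7   1.6 151.9]
-98 [0.56431114 0.14115692 0.01903499] [-40.7   1.6 151.9]
-90 [0.56283368 0.14901931 0.01903499] [-32.7   1.6 151.9]
-88 [0.56246431 0.1509849  0.01903499] [-30.7   1.6 151.9]
```

```bash
python3 -m inch '0 -0.02 0.001 0 0;0 -0.044 0.0016 0.04 0;0 -0.044 0.0016 0.09 0;0 -0.044 0.0016 0.13 0;0 -0.044 0.0016 0.142 0;0 -0.044 0.0016 0.145 0;0 -0.044 0.0016 0.145 0'
python3 -m inch '0 0 0 0.002 0;0 0 0 0.004 0;0 0 0 0.004 0'
```

```text
clock: 26.62
eef_pos: [0.566, 0.1373, 0.0273]
ee_rot: [2.006, 2.416, 0.002]
ft_force: [0.4, 0.1, 0.2]
width: 0.005
clock: 27.0
eef_pos: [0.5652, 0.1372, 0.0221]
ee_rot: [2.007, 2.417, 0.0]
ft_force: [-0.4, 0.6, 0.1]
width: 0.004
```

```bash
python3 -m inch '0 0 0 0.002 0;0 0 0 0.002 0'
python3 -m inch '0 0 0 0.002 0;0 0 0 0.002 0'
```

```text
clock: 27.25
eef_pos: [0.565, 0.1372, 0.0198]
ee_rot: [-2.007, -2.417, 0.0]
ft_force: [0.1, -0.4, 0.3]
width: 0.006
clock: 27.5
eef_pos: [0.565, 0.1372, 0.0178]
ee_rot: [-2.007, -2.417, 0.0]
ft_force: [0.2, 0.5, -0.4]
width: 0.005
```

```bash
python3 -m inch '0 0 0 0.0015 0;0 0 0 0.0015 0'
python3 -m inch '0 0 0 0.0015 0;0 0 0 0.0015 0'
```

```text
clock: 27.75
eef_pos: [0.5651, 0.1372, 0.0164]
ee_rot: [-2.007, -2.417, 0.0]
ft_force: [0.5, -0.5, -0.2]
width: 0.004
clock: 28.0
eef_pos: [0.565, 0.1372, 0.0149]
ee_rot: [-2.007, -2.417, 0.0]
ft_force: [-0.3, -0.2, -0.0]
width: 0.005
```

Run:
```python
from h import *
from bench import env
import cv2
im=env.grab_frame('wrist');cv2.imwrite('pics/w20.png',cv2.resize(im[80:320,180:460,::-1],None,fx=2.8,fy=2.5))
im=env.grab_frame('side');c='side';u,v=proj(c,n2w([0,-.06,.03]))[0].astype(int)
cv2.imwrite(f'pics/{c}20c.png',cv2.resize(im[max(v-60,0):v+60,u-80:u+80,::-1],None,fx=5,fy=5,interpolation=cv2.INTER_CUBIC))
```

```text
(no output)
```

View pics/w20.png

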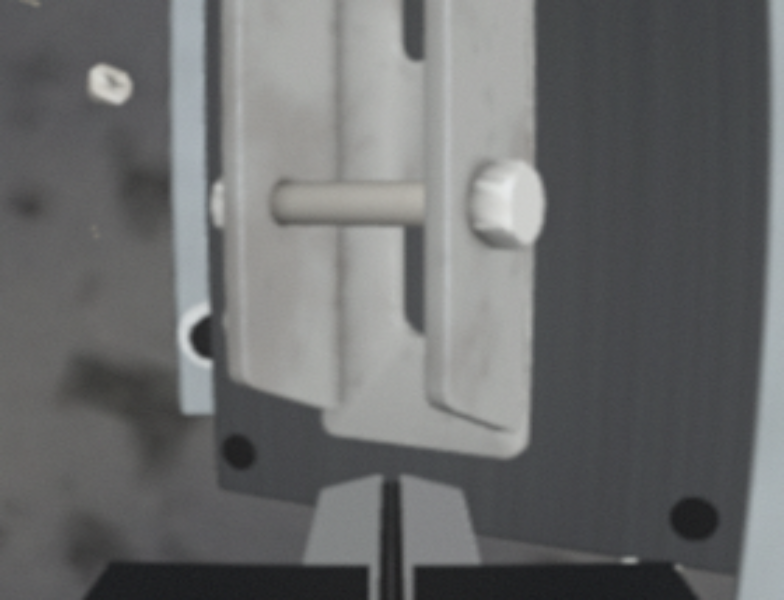

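View pics/side20c.png

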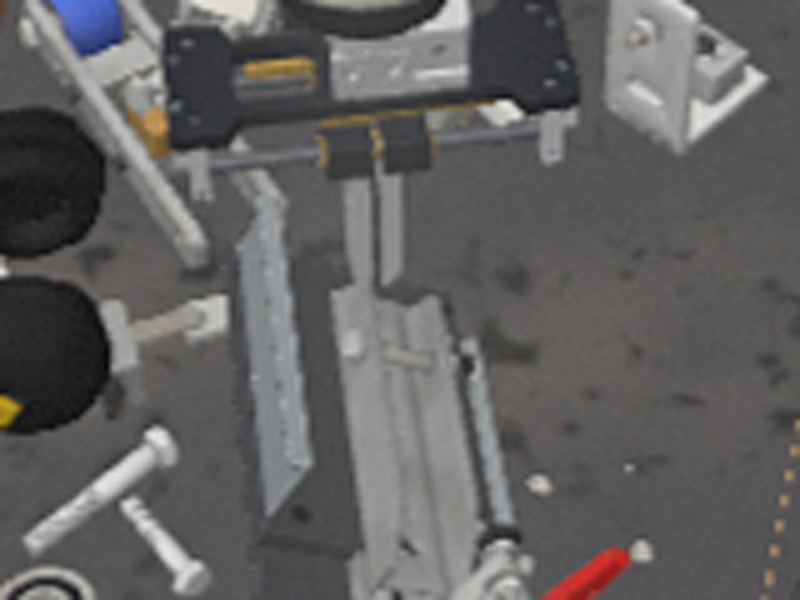

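```bash
python3 -m inch '0 0.003 0 0 0;0 0.003 0 0 0;0 0.003 0 0.0015 0;0 0.003 0 0.0015 0'
python3 -m inch '0 0 0 0.0015 0;0 0 0 0.0015 0'
```

```text
clock: 28.6
eef_pos: [0.5645, 0.1401, 0.0133]
ee_rot: [-2.007, -2.417, 0.0]
ft_force: [-0.2, -0.1, 0.5]
width: 0.004
clock: 28.85
eef_pos: [0.5645, 0.1401, 0.0119]
ee_rot: [-2.007, -2.417, 0.0]
ft_force: [-0.5, -0.7, 0.3]
width: 0.003
```

```bash
python3 -m inch '0 0 0 0.0015 0;0 0 0 0.0015 0'
python3 -m inch '0 0 0 0.0015 0;0 0 0 0.0015 0'
python3 -m inch '0 0 0 0.0015 0;0 0 0 0.0015 0'
```

```text
clock: 29.1
eef_pos: [0.5648, 0.1402, 0.0113]
ee_rot: [2.006, 2.417, 0.0]
ft_force: [-6.1, -3.1, 16.2]
width: 0.004
clock: 29.35
eef_pos: [0.5649, 0.1402, 0.011]
ee_rot: [2.006, 2.416, -0.0]
ft_force: [-14.0, -5.9, 39.0]
width: 0.005
clock: 29.6
eef_pos: [0.5651, 0.1403, 0.0107]
ee_rot: [2.005, 2.415, -0.0]
ft_force: [-23.3, -9.5, 65.2]
width: 0.005
```

```bash
python3 -m inch '0 0 0 -0.0045 0;0 0.003 0 -0.0045 0;0 0.006 0 -0.0045 0;0 0.008 0 -0.0045 0;0 0.008 0 -0.0045 0'
python3 look.py 21
```

```text
clock: 30.22
eef_pos: [0.5635, 0.1466, 0.0119]
ee_rot: [2.007, 2.415, -0.002]
ft_force: [0.6, -8.4, 8.1]
width: 0.002
wrist long_channel [(0.78, [-1.4, -5.1, 1.9])]
wrist cross_bolt []
wrist bolt_free_end []
side long_channel [(0.79, [-1.7, -1.6, 2.2])]
side cross_bolt [(0.3, [-0.7, 76.7, 3.1])]
side bolt_free_end [(0.66, [-0.3, 77.8, 5.4])]
```

View pics/w21.png

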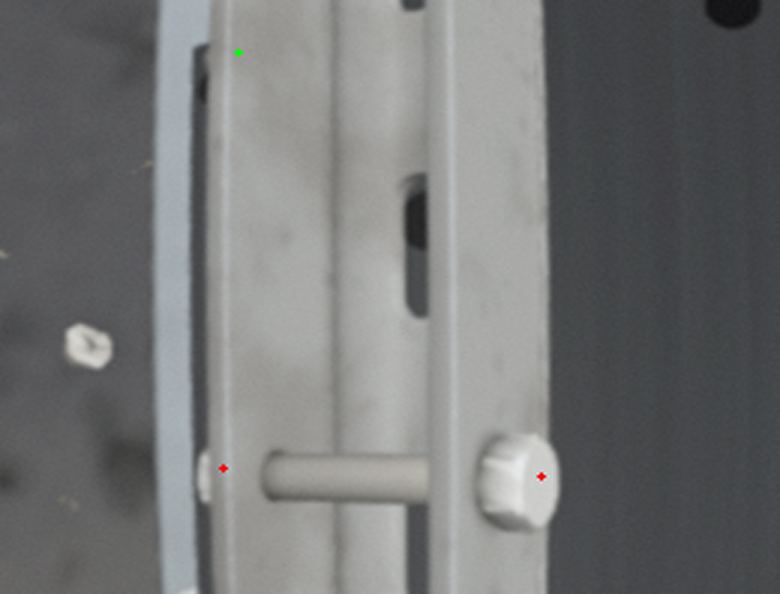

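```bash
python3 -m inch '0 0.001 0 0 0;0 0.002 0 0 0;0 0.002 0 0 0'; python3 -m inch '0 0.001 0 0 0;0 0.002 0 0 0;0 0.002 0 0 0'
```

```text
clock: 31.0
eef_pos: [0.5631, 0.1484, 0.0118]
ee_rot: [2.007, 2.415, -0.003]
ft_force: [0.8, -9.0, 7.9]
width: 0.008
clock: 31.38
eef_pos: [0.5629, 0.1498, 0.0118]
ee_rot: [2.008, 2.414, -0.003]
ft_force: [0.0, -12.5, 8.8]
width: 0.008
```

```bash
python3 -m inch '0 0.001 0 0 0;0 0.001 0 0 0'; python3 -m inch '0 0.001 0 0 0;0 0.001 0 0 0';python3 -m inch '0 0.001 0 0 0;0 0.001 0 0 0'
```

```text
clock: 31.62
eef_pos: [0.5629, 0.1499, 0.0118]
ee_rot: [2.008, 2.413, -0.005]
ft_force: [1.0, -16.1, 10.6]
width: 0.007
clock: 31.88
eef_pos: [0.5628, 0.15, 0.0118]
ee_rot: [2.008, 2.412, -0.006]
ft_force: [1.1, -19.9, 11.5]
width: 0.005
clock: 32.12
eef_pos: [0.5628, 0.1501, 0.0118]
ee_rot: [2.009, 2.411, -0.007]
ft_force: [1.4, -23.8, 12.8]
width: 0.005
```

```bash
python3 -m inch '0 -0.008 0 0 0;0 -0.014 0 -0.01 0;0 -0.014 -0.02 -0.06 0;0 0.01 -0.03 -0.12 0;0 0.03 -0.04 -0.16 0;0 0.03 -0.04 -0.16 0'
python3 look.py 22
```

```text
clock: 32.88
eef_pos: [0.5174, 0.1795, 0.1755]
ee_rot: [2.001, 2.418, 0.007]
ft_force: [0.6, -0.7, -0.7]
width: 0.005
wrist long_channel []
wrist cross_bolt []
wrist bolt_free_end [(0.58, [0.1, 78.3, 2.0])]
side long_channel [(0.84, [-3.1, 0.6, -0.6])]
side cross_bolt [(0.83, [3.5, -31.0, 20.9])]
side bolt_free_end [(0.63, [2.3, 77.8, 6.5])]
```

View pics/w22.png

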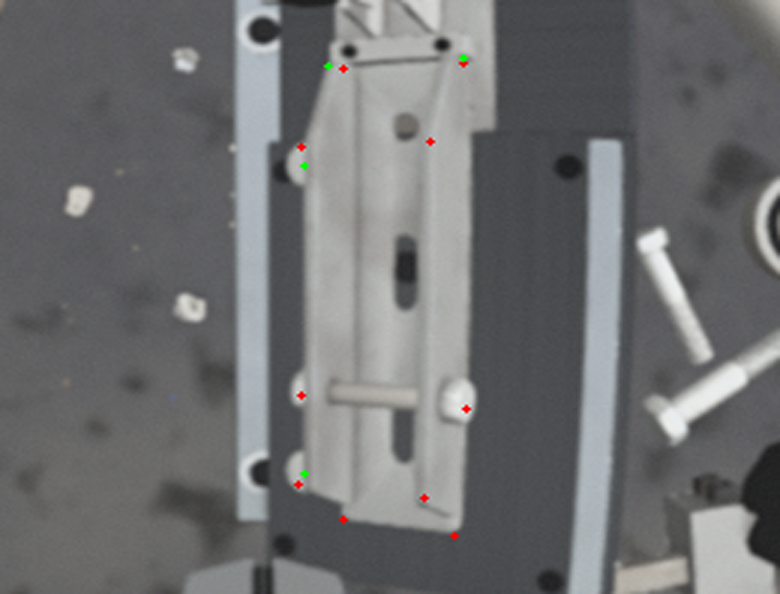

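```bash
python3 -m inch '0 0 -0.06 -0.0 0;0 0 -0.11 0.04 0;0 0 -0.13 0.08 0;0 0 -0.13 0.08 0'
python3 - <<'E'
from h import *
from bench import env
import cv2
cal=env.calibration('wrist');im=env.grab_frame('wrist')[:,:,::-1].copy()
box=np.array([[-20,-73,2],[-20,76,2],[-20,-61,31],[-20,50,31],[20,-61,31],[20,50,31],[-28,45,13],[-28,-62,13]])/1000
P=proj('wrist',n2w(box),cal);print(P.round(1))
u0,v0=np.clip(P.mean(0).astype(int),[90,110],[550,370]);print(u0,v0,w2n(cal['eye']))
c=im[v0-100:v0+100,u0-80:u0+80]
cv2.imwrite('pics/w23.png',cv2.resize(c,None,fx=4,fy=3,interpolation=cv2.INTER_CUBIC))
cv2.imwrite('pics/w23f.png',im)
E
```

```text
clock: 33.78
eef_pos: [0.3868, 0.1522, 0.0903]
ee_rot: [-2.005, -2.416, 0.005]
ft_force: [0.6, 0.4, 0.7]
width: 0.007
[[513.1 270. ]
 [523.4  85.8]
 [514.4 265. ]
 [524.5 113.1]
 [565.  271.8]
 [577.9 117.6]
 [514.  122. ]
 [505.  259.1]]
529 188 [-0.02477641  0.01280089  0.31031327]
```

View pics/w23.png

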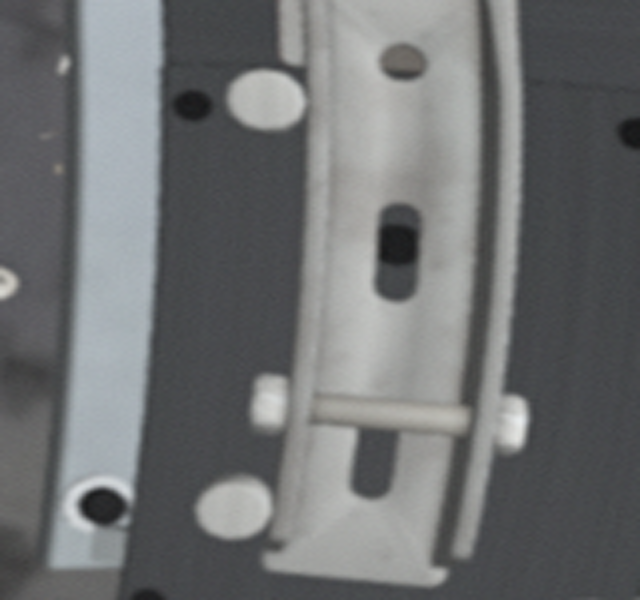

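View pics/w23f.png

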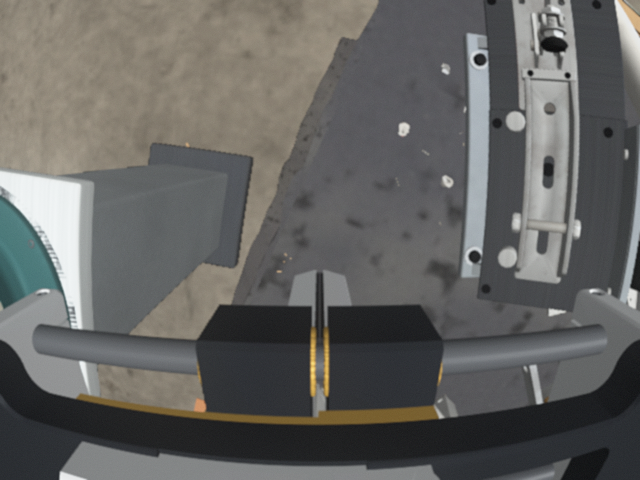

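```bash
cat > close.py <<'E'
from push import *
from bench import env
def ctcp(th,s=12,gap=0,up=0):
    P=hp(th,s,-4.5); p=n2w(np.array([-2,P[0]+8+gap,P[1]])/1000)
    return p+[0,0,-.034+up/1000+.003*np.cos(th)]
if __name__=='__main__':
    print(env.sense()['eef_pos'])
    print('approach',ctcp(1.6,gap=20,up=80),(toolmove(ctcp(1.6,gap=20,up=80))*1000).round(1))
    for th in(1.6,1.4,1.2,1.0,.8,.6,.5,.4,.3,.2,.1,.08):print(th,(ctcp(th)*1000).round(1),(toolmove(ctcp(th))*1000).round(1))
E
python3 close.py
```

```text
[0.38878587 0.15305324 0.09176141]
approach [0.45795507 0.39696486 0.20233484] [ 227.   112.7 -110.7]
1.6 [461.6 377.3 122.3] [207.  112.9 -30.7]
1.4 [462.6 355.7 128.2] [185.6 109.8 -36.6]
1.2 [465.9 333.7 130.3] [163.3 109.  -38.6]
1.0 [471.3 312.2 128.4] [141.2 110.4 -36.8]
0.8 [478.7 292.  122.7] [120.1 113.9 -31.1]
0.6 [487.8 274.1 113.5] [100.8 119.5 -21.9]
0.5 [492.8 266.2 107.6] [ 92. 123. -16.]
0.4 [498.1 259.  101. ] [ 84.  126.9  -9.4]
0.3 [503.6 252.8  93.7] [ 76.9 131.2  -2.1]
0.2 [509.3 247.5  85.7] [ 70.6 135.9   5.8]
0.1 [515.1 243.1  77.3] [ 65.3 140.8  14.3]
0.08 [516.3 242.4  75.6] [ 64.3 141.8  16. ]
```

```bash
python3 -m inch '0 0 0 -0.06 0;0 0.02 0.02 -0.11 0;0 0.07 0.04 -0.13 0;0 0.12 0.06 -0.13 0;0 0.17 0.09 -0.13 0;0 0.22 0.112 -0.12 0;0 0.228 0.113 -0.11 0;0 0.228 0.113 -0.07 0;0 0.228 0.113 -0.025 0;0 0.228 0.113 -0.025 0'
python3 - <<'E'
from close import *
import cv2
im=env.grab_frame('wrist');cv2.imwrite('pics/w24.png',im[:,:,::-1])
im=env.grab_frame('side');c='side';u,v=proj(c,n2w([0,.08,.05]))[0].astype(int)
cv2.imwrite(f'pics/{c}24c.png',cv2.resize(im[v-90:v+60,u-100:u+100,::-1],None,fx=4,fy=4,interpolation=cv2.INTER_CUBIC))
for th in(1.6,1.4,1.2,1.0,.8):print(th,(toolmove(ctcp(th))*1000).round(1))
E
```

```text
clock: 35.08
eef_pos: [0.4582, 0.3965, 0.1156]
ee_rot: [-2.007, -2.415, 0.006]
ft_force: [0.3, -0.6, 0.4]
width: 0.004
1.6 [-21.1  -1.4  -3.4]
1.4 [-42.6  -4.4  -9.3]
1.2 [-64.8  -5.3 -11.4]
1.0 [-86.9  -3.9  -9.6]
0.8 [-108.    -0.3   -3.9]
```

View pics/w24.png

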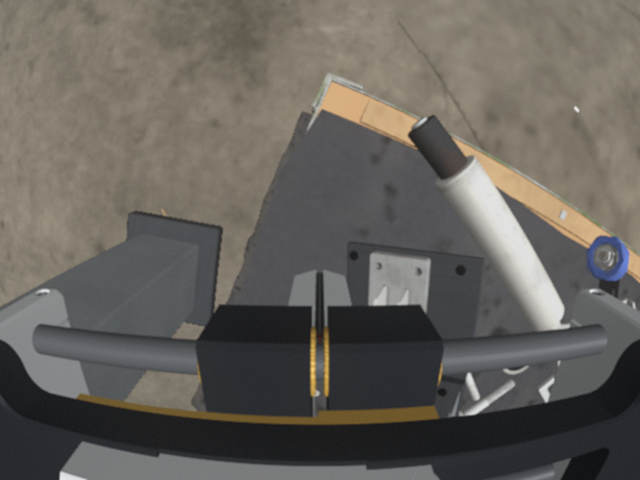

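View pics/side24c.png

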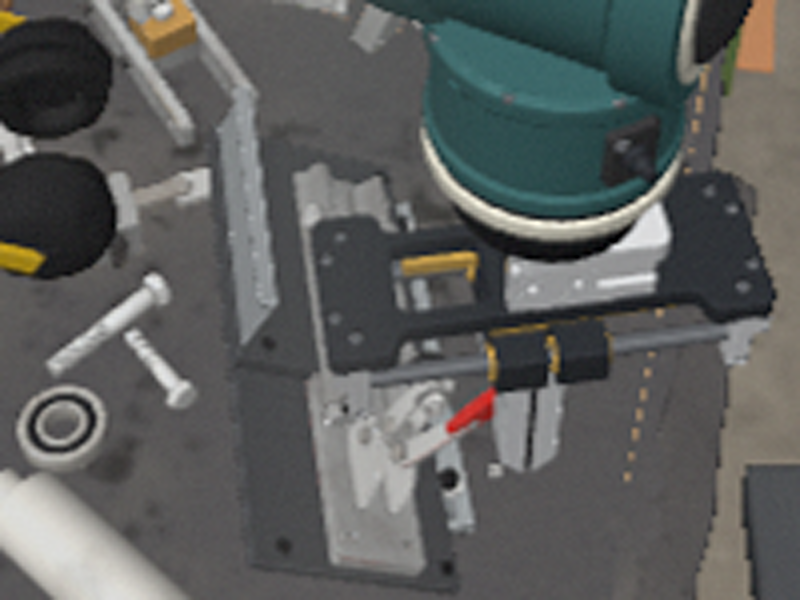

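```bash
python3 -m inch '0 -0.012 -0.001 0 0;0 -0.021 -0.002 0.001 0;0 -0.031 -0.003 -0.002 0;0 -0.042 -0.004 -0.005 0;0 -0.053 -0.005 -0.007 0;0 -0.064 -0.005 -0.008 0;0 -0.075 -0.005 -0.008 0;0 -0.087 -0.004 -0.007 0'
python3 - <<'E'
from close import *
import cv2
im=env.grab_frame('side');c='side';u,v=proj(c,n2w([0,.08,.05]))[0].astype(int)
cv2.imwrite(f'pics/{c}25c.png',cv2.resize(im[v-90:v+60,u-100:u+100,::-1],None,fx=4,fy=4,interpolation=cv2.INTER_CUBIC))
for th in(1.0,.8,.7,.6,.5,.4,.3,.2):print(th,(toolmove(ctcp(th))*1000).round(1))
E
```

```text
clock: 36.17
eef_pos: [0.4705, 0.3111, 0.124]
ee_rot: [-2.007, -2.417, -0.0]
ft_force: [0.1, 1.9, 0.5]
width: 0.003
1.0 [ 2.7  0.6 -4.8]
0.8 [-18.4   4.2   0.9]
0.7 [-28.3   6.8   5.1]
0.6 [-37.7   9.8  10.2]
0.5 [-46.4  13.3  16. ]
0.4 [-54.4  17.3  22.7]
0.3 [-61.5  21.5  30. ]
0.2 [-67.8  26.2  37.9]
```

View pics/side25c.png

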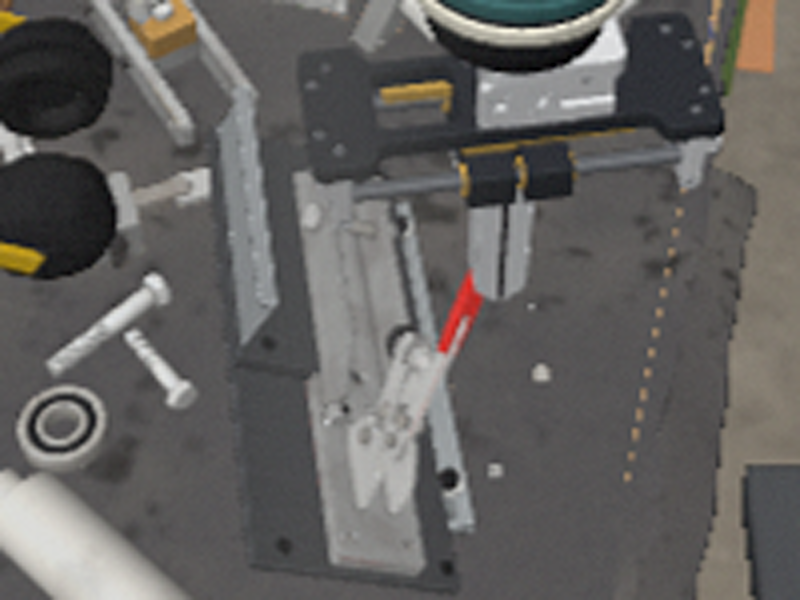

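```bash
python3 -m inch '0 -0.004 0.006 0 0;0 -0.011 0.009 0.001 0;0 -0.018 0.011 0.002 0;0 -0.024 0.013 0.005 0;0 -0.03 0.015 0.009 0;0 -0.038 0.017 0.014 0;0 -0.044 0.019 0.018 0;0 -0.048 0.021 0.022 0'
python3 - <<'E'
from close import *
import cv2
im=env.grab_frame('side');c='side';u,v=proj(c,n2w([0,.08,.05]))[0].astype(int)
cv2.imwrite(f'pics/{c}26c.png',cv2.resize(im[v-90:v+60,u-100:u+100,::-1],None,fx=4,fy=4,interpolation=cv2.INTER_CUBIC))
for th in(.5,.4,.3,.2,.1,.05):print(th,(toolmove(ctcp(th))*1000).round(1))
E
```

```text
clock: 37.22
eef_pos: [0.5001, 0.268, 0.1017]
ee_rot: [-2.007, -2.417, 0.0]
ft_force: [-0.2, -0.8, 1.1]
width: 0.004
0.5 [ 0.2 -7.6 -6.4]
0.4 [-7.8 -3.7  0.3]
0.3 [-15.    0.6   7.6]
0.2 [-21.2   5.2  15.5]
0.1 [-26.5  10.1  23.9]
0.05 [-28.8  12.7  28.3]
```

View pics/side26c.png

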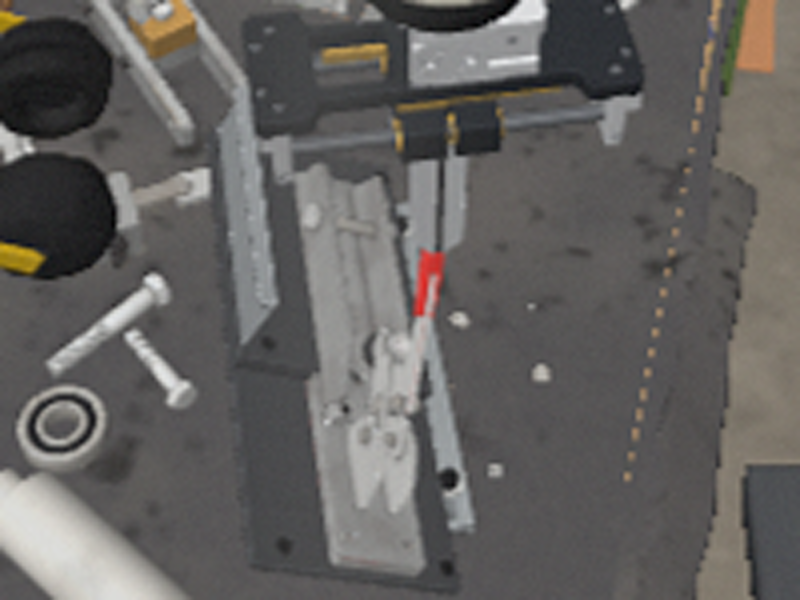

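```bash
python3 -m inch '0 -0.006 0.002 0.005 0;0 -0.011 0.005 0.01 0;0 -0.016 0.007 0.015 0;0 -0.02 0.009 0.019 0;0 -0.023 0.01 0.022 0;0 -0.023 0.01 0.022 0'
python3 - <<'E'
from close import *
import cv2
im=env.grab_frame('side');c='side';u,v=proj(c,n2w([0,.08,.05]))[0].astype(int)
cv2.imwrite(f'pics/{c}27c.png',cv2.resize(im[v-90:v+60,u-100:u+100,::-1],None,fx=4,fy=4,interpolation=cv2.INTER_CUBIC))
for th in(.3,.2,.1,.05):print(th,(toolmove(ctcp(th))*1000).round(1))
E
```

```text
clock: 38.02
eef_pos: [0.5135, 0.2471, 0.0794]
ee_rot: [-2.007, -2.416, 0.002]
ft_force: [0.0, 0.6, 0.2]
width: 0.006
0.3 [  7.2  -8.7 -14. ]
0.2 [ 0.9 -4.1 -6.1]
0.1 [-4.4  0.8  2.3]
0.05 [-6.7  3.4  6.7]
```

View pics/side27c.png

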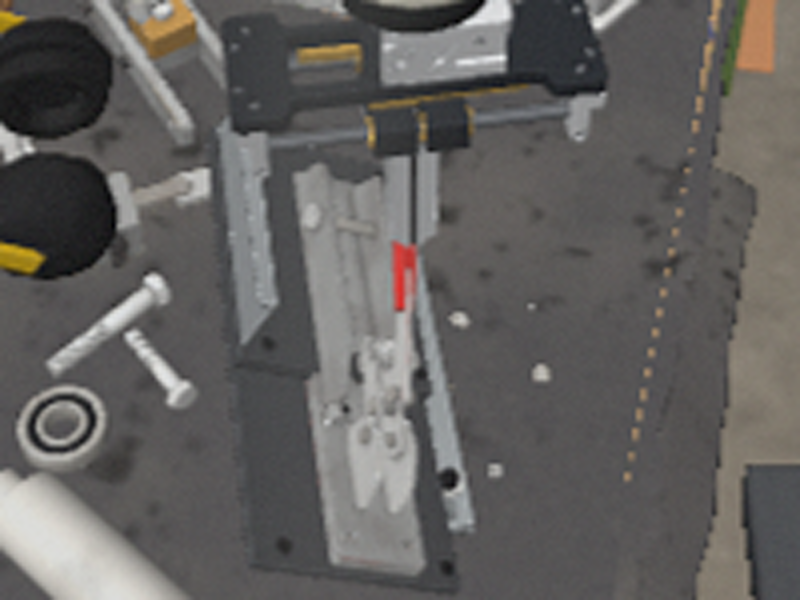

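```bash
python3 -m inch '0 -0.001 0.003 0.002 0;0 -0.002 0.004 0.004 0;0 -0.003 0.005 0.006 0;0 -0.003 0.005 0.006 0'; python3 -m inch '0 0 0 0.0015 0;0 0 0 0.003 0;0 0 0 0.003 0'
```

```text
clock: 38.58
eef_pos: [0.5194, 0.2456, 0.0739]
ee_rot: [-2.007, -2.417, 0.0]
ft_force: [-0.0, 0.1, 1.2]
width: 0.004
clock: 38.95
eef_pos: [0.5201, 0.2455, 0.0719]
ee_rot: [2.006, 2.416, 0.001]
ft_force: [-2.6, -4.4, 16.6]
width: 0.004
```

```bash
python3 -m inch '0 0 0 0.001 0;0 0 0 0.001 0'; python3 -m inch '0 0 0 0.001 0;0 0 0 0.001 0'
python3 - <<'E'
from close import *
import cv2
im=env.grab_frame('side');c='side';u,v=proj(c,n2w([0,.04,.05]))[0].astype(int);o=np.array([u-80,v-70])
cv2.imwrite(f'pics/{c}28c.png',cv2.resize(im[v-70:v+50,u-80:u+80,::-1],None,fx=5,fy=5,interpolation=cv2.INTER_CUBIC))
for t in(0,.08,.15,.2,.3):print(t,((proj(c,np.array([n2w(grip(t,15)),n2w(grip(t,-45))]))-o)*5).round().tolist())
E
```

```text
clock: 39.2
eef_pos: [0.5204, 0.2454, 0.0714]
ee_rot: [2.006, 2.415, 0.001]
ft_force: [-3.4, -8.0, 24.6]
width: 0.004
clock: 39.45
eef_pos: [0.5213, 0.2457, 0.0706]
ee_rot: [2.006, 2.414, 0.004]
ft_force: [1.4, -5.1, 23.2]
width: 0.003
0 [[385.0, 247.0], [406.0, 361.0]]
0.08 [[396.0, 240.0], [412.0, 361.0]]
0.15 [[407.0, 235.0], [417.0, 361.0]]
0.2 [[414.0, 232.0], [421.0, 362.0]]
0.3 [[429.0, 228.0], [429.0, 365.0]]
```

View pics/side28c.png

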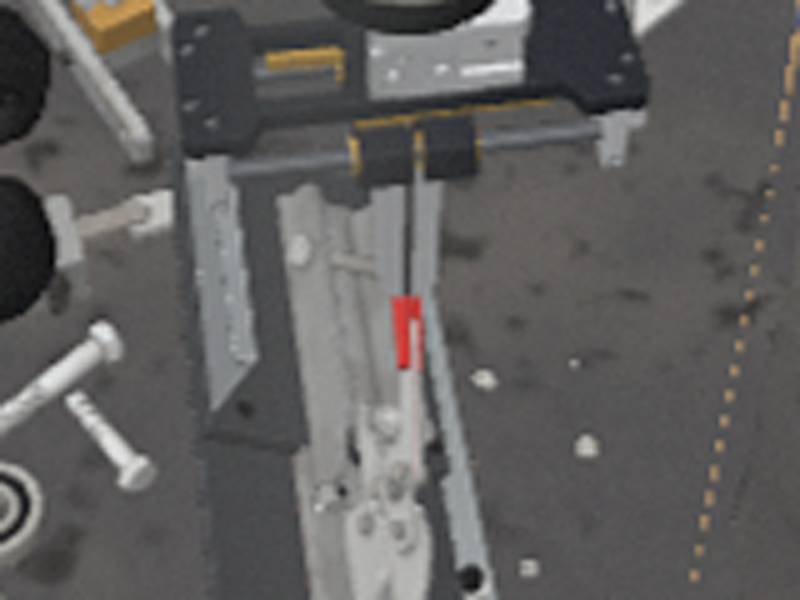

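```bash
python3 -m inch '0 0 0 -0.03 0;0 0 0 -0.07 0;0 -0.06 -0.02 -0.12 0;0 -0.12 -0.04 -0.15 0;0 -0.16 -0.08 -0.15 0;0 -0.16 -0.08 -0.15 0'
python3 - <<'E'
from close import *
import cv2
im=env.grab_frame('side');c='side';u,v=proj(c,n2w([0,.04,.05]))[0].astype(int);o=np.array([u-80,v-70])
cv2.imwrite(f'pics/{c}29c.png',cv2.resize(im[v-70:v+50,u-80:u+80,::-1],None,fx=5,fy=5,interpolation=cv2.INTER_CUBIC))
cal=env.calibration('wrist');im=env.grab_frame('wrist');cv2.imwrite('pics/w29.png',im[:,:,::-1])
for t in(0,.08,.15,.2,.3):print(t,proj('wrist',np.array([n2w(grip(t,15)),n2w(grip(t,-45))]),cal).round(1).tolist())
for cc in('wrist','side'):
  for t in('handle_grip','bolt_free_end','cross_bolt','long_channel'):
    r=env.tip_of(cc,t);print(cc,t,[(round(float(d['conf']),2),(w2n(d['point'])*1000).round(1).tolist()) for d in r[:1]])
print(grip(.08)*1000,env.sense()['clock'])
E
```

```text
clock: 40.25
eef_pos: [0.4694, 0.0702, 0.2193]
ee_rot: [2.011, 2.411, -0.002]
ft_force: [1.2, 1.2, -0.7]
width: 0.004
0 [[411.2, 82.7], [409.4, 23.3]]
0.08 [[408.4, 77.5], [407.9, 19.1]]
0.15 [[405.8, 72.3], [406.6, 15.1]]
0.2 [[403.9, 68.1], [405.7, 12.2]]
0.3 [[400.0, 58.6], [403.9, 6.0]]
wrist handle_grip [(0.63, [0.7, 7.0, 63.6])]
wrist bolt_free_end [(0.67, [2.4, 74.6, 3.0])]
wrist cross_bolt [(0.71, [0.9, -34.1, 18.4])]
wrist long_channel [(0.83, [-0.9, 0.2, 0.1])]
side handle_grip [(0.78, [-1.2, 3.6, 59.8])]
side bolt_free_end [(0.64, [0.2, 79.3, 3.1])]
side cross_bolt [(0.74, [-3.1, -31.0, 20.6])]
side long_channel [(0.73, [-1.0, 1.1, -0.4])]
[ 0.          5.00336821 60.54415595] 40.75
```

View pics/side29c.png

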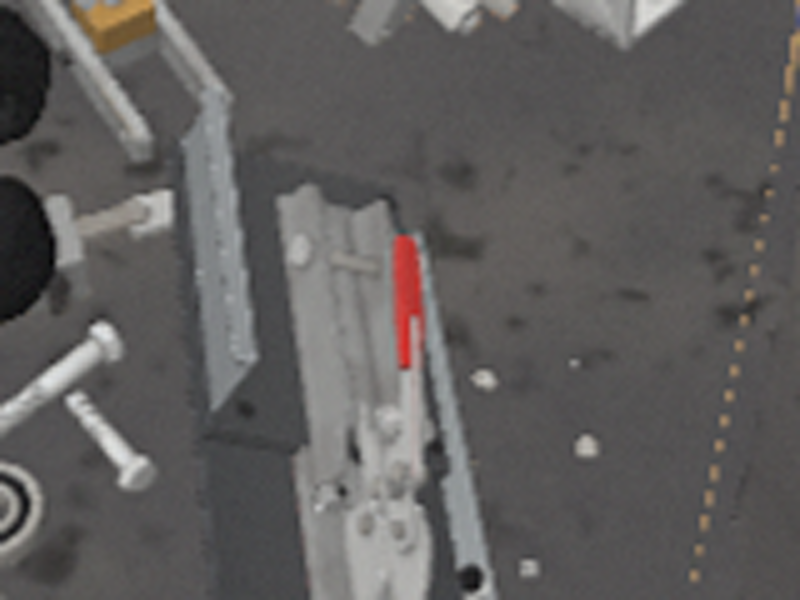

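View pics/w29.png

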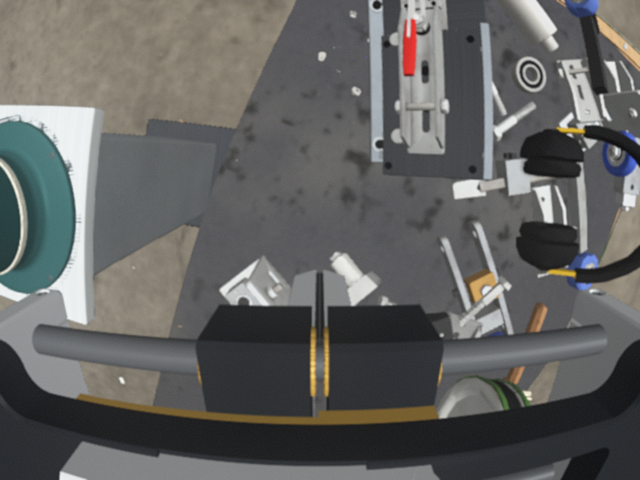

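```bash
python3 -m inch '0 0.03 -0.05 0.03 0;0 0.07 -0.1 0.07 0;0 0.1 -0.11 0.12 0;0 0.11 -0.11 0.13 0;0 0.11 -0.11 0.13 0'
python3 - <<'E'
from close import *
import cv2
cal=env.calibration('wrist');im=env.grab_frame('wrist')[:,:,::-1].copy()
box=np.array([[-20,-73,2],[-20,76,2],[20,-61,31],[20,50,31],[-28,45,13],[-28,-62,13]])/1000
P=proj('wrist',n2w(box),cal)
u0,v0=np.clip(P.mean(0).astype(int),[90,110],[550,370])
cv2.imwrite('pics/w30.png',cv2.resize(im[v0-110:v0+90,u0-80:u0+80],None,fx=4,fy=3,interpolation=cv2.INTER_CUBIC))
for t in('short_channel','split_clamp','angle_bracket'):
    env.grab_frame('top');r=env.tip_of('top',t);print(t,[(round(float(d['conf']),2),d['point']) for d in r[:1]])
E
```

```text
clock: 41.38
eef_pos: [0.3406, 0.1627, 0.0883]
ee_rot: [-2.001, -2.418, 0.002]
ft_force: [0.7, -0.1, 0.8]
width: 0.006
short_channel [(0.84, [0.4366, -0.2211, -0.0013])]
split_clamp [(0.6, [0.5845, -0.2202, 0.0002])]
angle_bracket [(0.64, [0.4106, -0.0386, 0.005])]
```

View pics/w30.png

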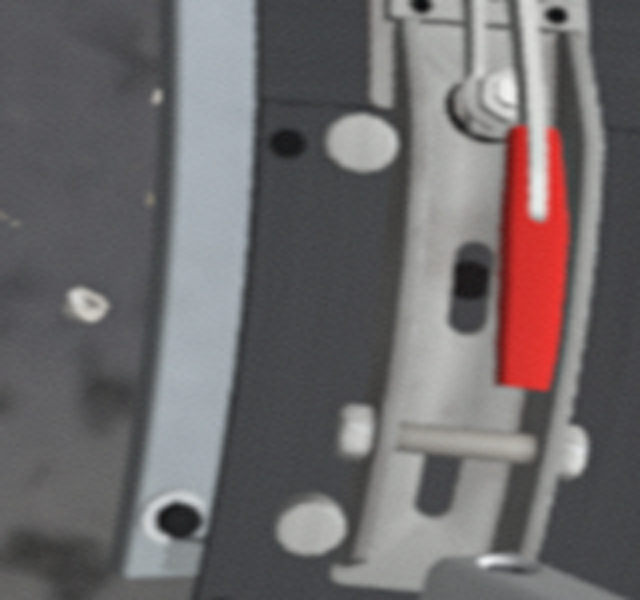

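```bash
python3 -m inch '0 -0.018 0.03 0 0;0 -0.018 0.047 -0.002 0;0 -0.018 0.047 -0.002 0;0 -0.018 0.047 -0.002 0'
python3 - <<'E'
from close import *
import cv2
cal=env.calibration('wrist');im=env.grab_frame('wrist')[:,:,::-1].copy()
cv2.imwrite('pics/w31.png',cv2.resize(im[80:290,480:600],None,fx=5,fy=2.8,interpolation=cv2.INTER_CUBIC))
o=cv2.imread('pics/w23f.png');cv2.imwrite('pics/w23g.png',cv2.resize(o[80:290,480:600],None,fx=5,fy=2.8,interpolation=cv2.INTER_CUBIC))
E
```

```text
clock: 42.22
eef_pos: [0.3906, 0.1528, 0.091]
ee_rot: [-2.006, -2.418, 0.001]
ft_force: [-0.4, -0.5, -0.9]
width: -0.002
```

View pics/w31.png

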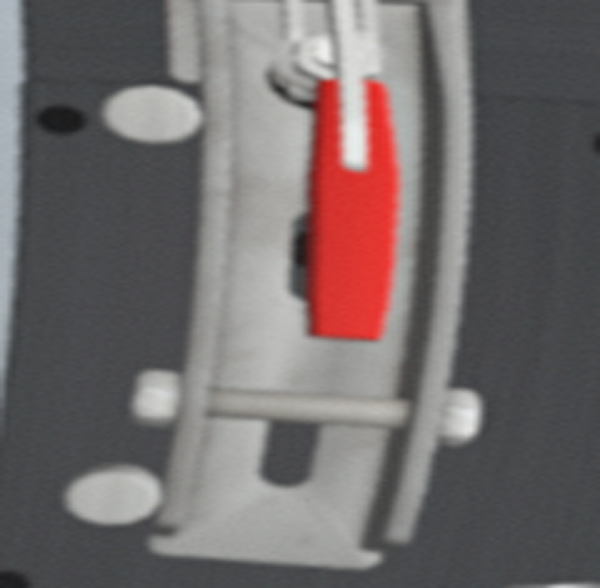

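View pics/w23g.png

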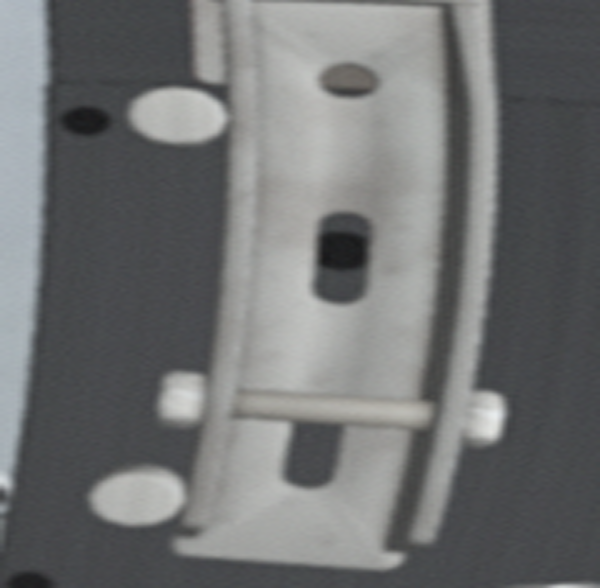

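```bash
python3 -c "
from bench import env
print(env.job_done(), env.sense()['clock'])"
```

```text
the job is handed in; nothing more can be done
the job is handed in; nothing more can be done
```

The job is handed in: the long channel is home on the nest, the clamp is down on its floor, and the arm is clear. It took about 42 s of the 72 s.

**What I did**
- I gripped the handle to lift it, then pushed it over to its open stop, which showed as a 15 N rise.
- I carried the channel to the nest with its bolt-free end towards the clamp and let it tip down onto the slope.
- I pushed it along by its bolt end until it stopped dead on the end stop. The push force rose to about 24 N with almost no further movement.
- I swung the handle down and pressed it to about 24 N, then let go and backed off.

**Last checks**
- **Stops:** the views square to the nest, before and after clamping, match. The lower wall meets both pins and the floor's end is at the end stop.
- **Clamp:** the foot stands on the channel's floor, and the handle fits a lever angle of about 0.08 to 0.1.
- **Bystanders:** the top camera finds all three where they were, within about 7 mm, which is close to its accuracy. I had no contact with any of them.

**Disagreements and misses**
- The visible fingertips end about 35 mm short of the stated TCP. My first grip on the handle closed on air because of this, and I allowed for it afterwards.
- A fingertip pressed on the bare nest with up to 65 N while I was feeling for its height. That is under the 120 N wrist limit.
- In the final press the finger slipped about 1 mm sideways on the handle. The handle had already met firm resistance by then.
- I did not push the channel down the slope separately. It had slid against the pins on its own, and I judged that from the pictures only.

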